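# Mount the band-anchor plate and snap its cap home

## Robot

A 6-joint arm with a two-finger parallel gripper is mounted at the origin on the work surface. World frame = base frame: x ahead of the robot, y to its left, z up, the work surface at z = 0. Lengths are in m, angles in rad, forces in N, time in s.
With the tool pointing down it reaches from about 0.325 to 1 m from the base axis. Payload 5.1 kg.
Tool frame: the origin (TCP) lies on the centre line of the jaws, within the pads' length; the fingertips stand arm.tips_ahead ahead of it and the grasp point (between the pads) is the TCP (arm.tips_ahead is the distance from the TCP to the fingertips, in m); z points along the fingers, y is the line along which they close (so a half turn about z gives the same grasp; the last joint's range is limited). The gripper opens to 85 mm and grips with 20 to 120 N. Pads are 22 mm wide; open, the fingers measure 114 mm over their backs; the gripper's body (76 mm by 85 mm) begins 54 mm behind the grasp point. The pads swing forward as they close: fully open they stand 13 mm farther back than shut.
Start: joints at [1.024, 0.124, 1.65, -0, 1.367, -0.083], TCP at [0.291, 0.581, 0.224] pointing down, gripper open.
Joint ranges: [-2.61, 2.61], [-1.02, 2.33], [0.03, 2.71], [-1.35, 4.49], [0.32, 2.68], [-2.91, 2.91]. Speed limits (rad/s): [2.57, 2.57, 3.14, 3.14, 3.14, 3.14].

## Interface

Orientations are given as a unit quaternion [x, y, z, w].
In Python, from plant import readout, camera, workorder, arm gives the robot as it stands.
- The arm moves only by the tool servo_tool, never from a script. Its argument "motion" is a list of rows, each an object with "offset": the shift along the tool's x, y, z as a fraction of full scale, a list of three; "rot": the turn, a rotation vector about the tool's x, y, z as a fraction of full scale, a list of three. A call has 1 to 20 rows; each row shifts and turns the commanded pose from where the row before left it, along the tool's axes as they then stand; what a row does not reach is not made up. Full scale, the value 1, is 0.04 m for a shift and 4 degrees for a turn. A row lasts 1/12 s, in which the tool goes at most 41.7 mm and 7.16 degrees, less where a joint would pass 70% of its speed; a pose out of reach is approached as far as the arm can. A call with a number of a shift or a turn outside -1 to 1 is refused whole. A call with a gripper value outside its range is refused whole. "hand" is the closure in counts, from 0 (fully open) to 255 (shut), set as the call begins (left out, the last holds). The fingers move at their own pace and stop on an object; the grip force is fixed at half the most. Time passes only in rows, so rows that do not move let the fingers close. It gives the time, the measured TCP pose, the force, the opening and the grip force at its end, in the units of the state.
- readout.state(): the state, without advancing time (a new reading comes with each control period).
- camera(name): name is "scene" or "top" or "wrist"; returns a dict with "pixels" (400x640x3 uint8, red, green, blue), "mtx" (3x3 intrinsics, pixels), "rvec" (rotation vector, rad) and "tvec" (3), from world to camera coordinates, as OpenCV has them; the wrist camera has in their place "tool_from_camera" (4x4, takes a point from camera to tool coordinates, whose origin is the TCP and whose axes are the flange's). Camera axes: x right, y down, z forward; pixel columns grow to the right and rows downward; lengths in m; the calibration is good to about 2 mm. A picture is of the moment at which its call begins: read the wrist's pose just before it. There is no depth.
- workorder.sign_off(): hands the job in; it is judged then, once.
The state is a dict: "time": time; "q": joint angles; "joint_vel": joint speeds; "joint_efforts": joint torques, N m; "ee_pos": TCP position; "orientation": TCP orientation; "contact_force": force on the tool from outside, world axes, zero at the start; "torque": the same for the moment, N m; "gripper_width": finger opening in m; "finger_force": force on a finger pad.
Only numpy, scipy, OpenCV 4.12 (cv2) and the standard library are available. Lean on these libraries where they do the work, as an engineer would, in place of code of your own. Each camera call takes 0.05 s, during which the arm holds its last target. There are 200 camera calls.

## Task

Lower the holed aluminium plate over the two pins and the centre stud of the steel anchor bar until it lies flush on the bar, then press the black snap cap down onto the stud until it clicks and sits flat on the plate. Do not let up after the click: finish with the gripper still pushing the cap firmly down, without letting go or backing off. Leave the other gear on the ledge where it is.

Things in the scene. Friction and masses are not known exactly. Their poses are not given: they have to be found in the camera images.
- mount (a point): Anchor bar: dark steel bar fixed to the ledge, 44 mm (its x) by 190 mm (its y), 16 mm high. This point is the centre of its top face, 16 mm above the ledge, z up. On that face stand two bullet-nosed steel pins at y = -55 and +55 mm, 12 mm thick, 22 mm tall, tapered to 5 mm over the last 6 mm, and the stud in the middle. Position and yaw vary.
- stud_tip (a point): Top of the steel stud, on its axis, 42 mm above the bar's top face. The stud is 16 mm thick, tapered to 9 mm over the last 7 mm. Four sprung steel balls stick 3.5 mm out of its sides, their centres 15.5 mm below this point (10.5 mm above the top of a seated plate).
- plate_center (a point): Loose aluminium plate, 50 mm (its x) by 190 mm (its y), 16 mm thick, 0.4 kg, lying flat on the ledge beside the bar. Point: its centre, 8 mm above its underside (8 mm above mount when flush). Through holes: 31 mm at the centre, 16 mm at y = -55 and +55 mm. Two band pegs rise 33 mm above it at y = -83 and +83 mm. Same either way round. Grip it across its 50 mm width at the middle.
- cap_center (a point): Loose black plastic snap cap, round, 40 mm in diameter, 40 mm tall, 60 g, standing mouth down on the ledge on the other side of the bar from the plate. Point: its centre, 20 mm above its underside (36 mm above mount when seated). Solid top 10 mm thick. It can be gripped round its sides from above, and the grip can stay on while pressing.
- cap_mouth (a point): Centre of the cap's underside. A 19 mm mouth with a 5 mm high inner lip, then a 26 mm bore 25 mm deep. Over the stud the lip meets the sprung balls 15 mm above seated; the push needed rises to roughly 11 N, then drops as the balls click out above the lip and the rim lands on the plate. Laid on unpushed, it stays up on the balls.
- dumbbell: Bystander: green dumbbell lying down, 170 mm long, 69 mm over its hexagonal heads, origin on its underside at mid-length.
- roller: Bystander: steel wrist roller handle, 260 mm long and 36 mm over its rubber bands, lying down, origin on its underside at mid-length.
- grip_ring: Bystander: white silicone grip ring lying flat, 72 mm in diameter, 18 mm high, origin at the centre of its underside.
- collar: Bystander: aluminium bar collar standing on its end, 60 mm in diameter with a small lug, 30 mm high, origin at the centre of its underside.
Not all that is in view belongs to the job. Leave any purple look-alike of the part that bears plate_center alone. What is shaped like the part that bears mount but orange is not meant.

How it is judged:
By the outcome, as a careful person would: the job done as asked, in the order asked, and still so for the second after the job is handed in, while the arm keeps its last pose, push and grip.
It also fails if it takes over 56 s, if anything falls off the work surface, if the arm or the gripper's body presses on something with over 40 N, if the wrist force passes 120 N, or if a joint passes its speed limit or range.

## Working session

There is one attempt and no reset: what is moved stays moved. The work goes in short steps, Python scripts to look and compute and a tool call to move; the robot and the scene stay as the last step left them, time stands still between calls to the robot, and variables do not carry over. Pictures are saved under pics/ and viewed, at most 10 in all, crops included, and the job is handed in when it is done.

Besides the shell and the picture viewer there is one more tool, called after "Request:" in YAML: its name, and indented under it one key for each argument. servo_tool: Moves the arm, as the interface text tells. Shift numbers are shares of 0.04 m and turn numbers shares of 4 degrees, none past 1 either way. Its arguments: {"type":"object","properties":{"motion":{"type":"array","items":{"type":"object","properties":{"offset":{"type":"array","items":{"type":"number","minimum":-1,"maximum":1}},"rot":{"type":"array","items":{"type":"number","minimum":-1,"maximum":1}}}}},"hand":{"type":"number"}},"required":["motion"]}

```bash
mkdir -p pics; ls; python3 - <<'E'
from plant import readout,camera,arm
import cv2,numpy as np
print(readout.state()); print(arm.tips_ahead)
for n in ("scene","top"):
    c=camera(n); cv2.imwrite(f"pics/{n}0.png",c["pixels"][:,:,::-1]); print(n,c["mtx"].tolist(),c["rvec"],c["tvec"])
c=camera("wrist");print(c["tool_from_camera"],c["mtx"])
E
```

```text
pics
{'time': 0.0, 'q': array([ 1.02439367e+00,  1.24549681e-01,  1.65168288e+00, -5.97997398e-07,
        1.36752737e+00, -8.26207998e-02]), 'joint_vel': array([-0.00235417,  0.00052428, -0.00160698, -0.00045005,  0.00075306,
        0.00053108]), 'joint_efforts': array([-1.50474098e-04, -4.23625517e+01, -3.65446472e+01, -1.90204360e-04,
        7.15824441e-03,  3.52344340e-07]), 'ee_pos': array([0.29047254, 0.58077267, 0.22271896]), 'orientation': array([ 2.29818052e-01,  9.73233008e-01, -1.03056986e-03, -3.34946195e-04]), 'contact_force': array([ 0.23471561,  0.0020576 , -0.36994614]), 'torque': array([-0.05886966, -0.0290762 , -0.03058948]), 'finger_force': 0.0, 'gripper_width': 0.08532468315320915}
0.019
scene [[413.13640986826675, 0.0, 320.56655897538866], [0.0, 413.13640986826675, 196.48404096859883], [0.0, 0.0, 1.0]] [ 2.2234563   1.24639011 -0.43279363] [-0.26474049 -0.3582641   1.41228068]
top [[444.27774946201515, 0.0, 318.45645187746766], [0.0, 444.27774946201515, 196.68793268607658], [0.0, 0.0, 1.0]] [ 2.14828866 -2.20584009  0.09363011] [-0.01230545  0.56122007  1.09015314]
[[-5.65097887e-04 -9.57114313e-01 -2.89709979e-01  7.25607925e-02]
 [ 9.99999710e-01 -6.88850219e-04  3.25189633e-04  1.85806901e-03]
 [-5.10810434e-04 -2.89709711e-01  9.57114425e-01 -1.50756685e-01]
 [ 0.00000000e+00  0.00000000e+00  0.00000000e+00  1.00000000e+00]] [[339.36853128   0.         317.44583635]
 [  0.         339.36853128 196.20435953]
 [  0.           0.           1.        ]]
```

View pics/scene0.png

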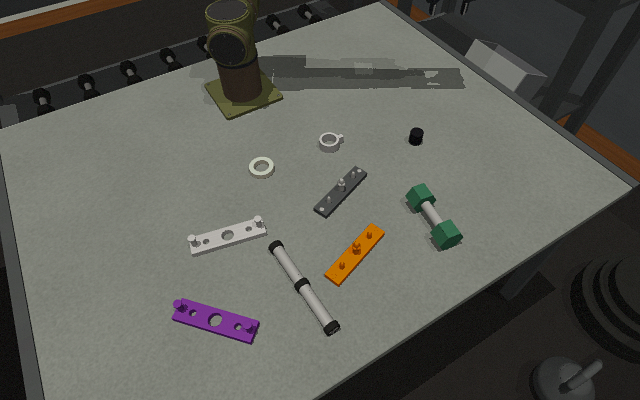

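View pics/top0.png

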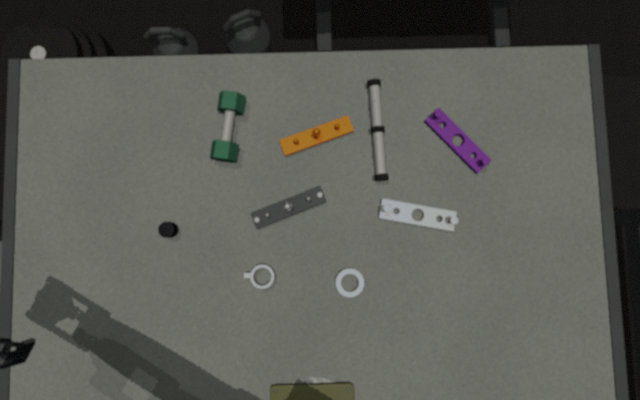

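The pictures show the white plate (scene 228,237; top 418,214), the grey bar (scene 341,190; top 288,207) and the black cap (scene 416,136; top 168,229). The purple and orange parts are decoys.

```bash
cat > h.py <<'E'
import numpy as np,cv2
from plant import readout,camera
from scipy.spatial.transform import Rotation as R
def take(n):
    s=readout.state(); c=camera(n); K=c["mtx"]
    if n=="wrist":
        T=np.eye(4);T[:3,:3]=R.from_quat(s["orientation"]).as_matrix();T[:3,3]=s["ee_pos"]
        M=T@c["tool_from_camera"]; Rw,o=M[:3,:3],M[:3,3]
    else:
        A=cv2.Rodrigues(c["rvec"])[0]; Rw=A.T; o=-A.T@np.ravel(c["tvec"])
    return c["pixels"],(K,Rw,o),s
def ray(cal,uv):
    K,Rw,o=cal; d=Rw@np.linalg.solve(K,[uv[0],uv[1],1.]); return o,d/np.linalg.norm(d)
def plane(cal,uv,z):
    o,d=ray(cal,uv); return o+d*(z-o[2])/d[2]
def tri(obs):
    A=np.zeros((3,3));b=np.zeros(3);L=[ray(*x) for x in obs]
    for o,d in L:
        P=np.eye(3)-np.outer(d,d);A+=P;b+=P@o
    p=np.linalg.solve(A,b)
    return p,[round(float(np.linalg.norm((np.eye(3)-np.outer(d,d))@(p-o)))*1000,1) for o,d in L]
def proj(cal,p):
    K,Rw,o=cal; v=K@(Rw.T@(np.asarray(p)-o)); return v[:2]/v[2]
E
python3 - <<'E'
from h import *
ims={n:take(n) for n in("scene","top")}
g={}
for n,seed in (("scene",dict(plate=(210,241),bar=(350,180),cap=(416,136))),("top",dict(plate=(404,219),bar=(300,206),cap=(168,229)))):
    im,cal,_=ims[n]
    hsv=cv2.cvtColor(im,cv2.COLOR_RGB2HSV); v=hsv[...,2]
    for k,(x,y) in seed.items():
        r=45; sub=im[y-r:y+r,max(x-r,0):x+r]; 
    for k,m in dict(plate=v>165,bar=(v<95)&(hsv[...,1]<60),cap=v<45).items():
        x,y=seed[k]; N,lab,st,ce=cv2.connectedComponentsWithStats(m.astype(np.uint8)*1)
        w=lab[y-6:y+7,x-6:x+7]; l=np.bincount(w[w>0]).argmax() if (w>0).any() else 0
        c,_=cv2.findContours((lab==l).astype(np.uint8),cv2.RETR_CCOMP,cv2.CHAIN_APPROX_NONE)
        print(n,k,st[l],ce[l].round(1),cv2.minAreaRect(max(c,key=len)),[ (np.round(cv2.minEnclosingCircle(a)[0],1),cv2.contourArea(a)) for a in c if len(a)>5])
s=ims["scene"][1];t=ims["top"][1]
for k,a,b in (("platehole",(228,236),(418,214.5)),("stud",(341,181),(289,207)),("cap",(416,131),(168,228)),):
    print(k,tri([(s,a),(t,b)]),plane(t,b,0.016))
a=[cv2.resize(ims["scene"][0][160:265,180:380],None,fx=4,fy=4,interpolation=cv2.INTER_CUBIC)[:, :800]]
b=cv2.resize(ims["top"][0][175:245,240:470],(800,243),interpolation=cv2.INTER_CUBIC)
cv2.imwrite("pics/crop.png",np.vstack([a[0][:355],b])[:,:,::-1])
E
```

```text
scene plate [187 216  79  38 940] [225.9 234.9] ((225.871337890625, 233.8158721923828), (18.110633850097656, 77.20101165771484), 73.49563598632812) [(array([226. , 234.4]), 1011.0), (array([205.5, 241. ]), 42.0), (array([227., 235.]), 129.0), (array([248.1, 228.5]), 42.0), (array([252. , 222.5]), 4.0)]
scene bar [313 166  55  53 943] [339.8 192.6] ((340.5000305175781, 192.00001525878906), (17.677669525146484, 64.34671783447266), 45.0) [(array([340. , 191.5]), 912.0), (array([321., 209.]), 23.5), (array([328.5, 198. ]), 17.5), (array([353. , 172.5]), 16.5)]
scene cap [409 128  15  18 211] [415.7 136.3] ((415.5294494628906, 136.38235473632812), (12.854387283325195, 17.947635650634766), 14.03624439239502) [(array([416. , 136.5]), 186.5)]
top plate [380 200  39  23 408] [398.6 210.7] ((398.9759826660156, 211.13198852539062), (35.598209381103516, 17.44133186340332), 10.30484676361084) [(array([399., 211.]), 338.0), (array([389. , 204.5]), 7.0)]
top bar [ 251  185   76   45 1319] [288.1 207.4] ((288.0172119140625, 207.29310607910156), (19.126619338989258, 75.94938659667969), 68.19859313964844) [(array([288.3, 207.4]), 1276.0), (array([266.5, 214.5]), 15.0), (array([287.5, 205.5]), 51.5), (array([308., 198.]), 14.0)]
top cap [159 223  19  14 221] [168.1 229.5] ((168.0, 229.5), (13.0, 18.0), 90.0) [(array([168.1, 229.5]), 197.0)]
platehole (array([ 0.51053034, -0.27789536,  0.0057811 ]), [0.9, 0.9]) [ 0.50978028 -0.27643893  0.016     ]
stud (array([0.53624107, 0.04741437, 0.04489184]), [1.7, 1.7]) [0.53728    0.04780498 0.016     ]
cap (array([0.49175243, 0.34373488, 0.04247885]), [0.1, 0.1]) [0.49248091 0.35283555 0.016     ]
```

View pics/crop.png

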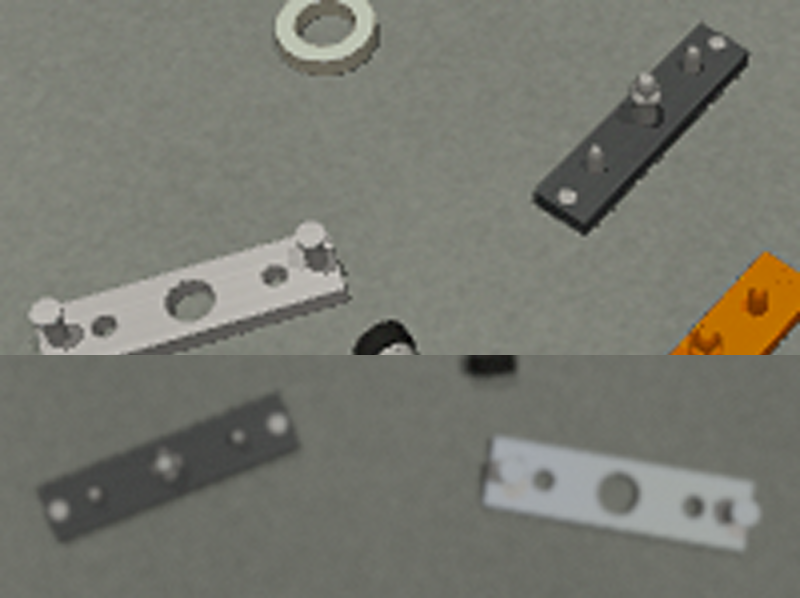

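The crop confirms the bar pins, end bolts, and stud, and shows the plate holes clearly. Next I move over the bar and align the tool with it.

Request:
servo_tool:
  hand: 0
  motion:
    - {"offset":[-0.764,-0.61,0]}
    - {"offset":[-0.764,-0.61,0]}
    - {"offset":[-0.764,-0.61,0]}
    - {"offset":[-0.764,-0.61,0]}
    - {"offset":[-0.764,-0.61,0]}
    - {"offset":[-0.764,-0.61,0]}
    - {"offset":[-0.764,-0.61,0]}
    - {"offset":[-0.764,-0.61,0]}
    - {"offset":[-0.764,-0.61,0]}
    - {"offset":[-0.764,-0.61,0]}
    - {"offset":[-0.764,-0.61,0]}
    - {"offset":[-0.764,-0.61,0]}
    - {"offset":[-0.764,-0.61,0]}
    - {"offset":[-0.764,-0.61,0]}
    - {"offset":[-0.764,-0.61,0]}

```text
invalid input at $.motion[0]: expected keys offset, rot
```

Request:
servo_tool:
  motion:
    - {"rot":[0,0,0.95]}
    - {"rot":[0,0,0.95]}
    - {"rot":[0,0,0.95]}
    - {"rot":[0,0,0.95]}
    - {"rot":[0,0,0.95]}
    - {"rot":[0,0,0.95]}
    - {"rot":[0,0,0.95]}
    - {"rot":[0,0,0.95]}
    - {"rot":[0,0,0.95]}
    - {"rot":[0,0,0.95]}
    - {"rot":[0,0,0.95]}
    - {"offset":[0,0,0]}
    - {"offset":[0,0,0]}

```text
invalid input at $.motion[0]: expected keys offset, rot
```

```bash
python3 - <<'E'
from h import *
import pickle
im,cal,s=take("wrist");print(s["ee_pos"],R.from_quat(s["orientation"]).as_matrix().round(4).tolist(),s["q"])
pickle.dump((im,cal,s),open("bar1.pkl","wb"))
cv2.imwrite("pics/bar1.png",im[:,:,::-1]);print([proj(cal,p).round(0) for p in [(.537,.048,.016),(.537,.048,.058)]])
E
```

```text
[0.2906694  0.58104817 0.22338457] [[-0.8943, 0.4474, -0.0006], [0.4474, 0.8943, -0.0009], [0.0001, -0.001, -1.0]] [ 1.02434683e+00  1.24177341e-01  1.65096465e+00  1.85005672e-05
  1.36748286e+00 -8.26054242e-02]
[array([ 66., 473.]), array([ 44., 506.])]
```

View pics/bar1.png

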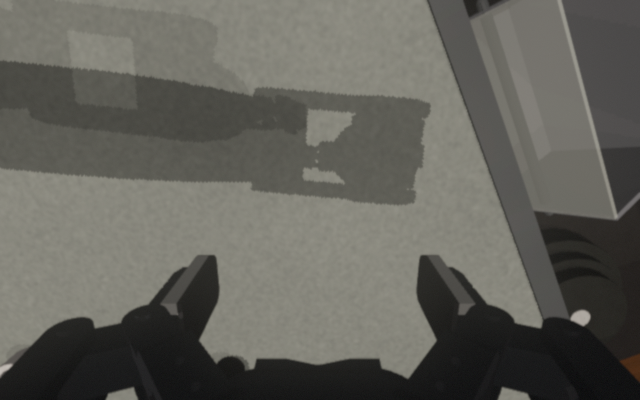

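The wrist view from the start pose shows only the fingers and shadow, because the moves were refused for missing keys. I repeat them with both keys, aiming short so that the bar lies ahead of the fingers.

Request:
servo_tool:
  hand: 0
  motion:
    - {"offset":[-0.75,-0.61,0],"rot":[0,0,0]}
    - {"offset":[-0.75,-0.61,0],"rot":[0,0,0]}
    - {"offset":[-0.75,-0.61,0],"rot":[0,0,0]}
    - {"offset":[-0.75,-0.61,0],"rot":[0,0,0]}
    - {"offset":[-0.75,-0.61,0],"rot":[0,0,0]}
    - {"offset":[-0.75,-0.61,0],"rot":[0,0,0]}
    - {"offset":[-0.75,-0.61,0],"rot":[0,0,0]}
    - {"offset":[-0.75,-0.61,0],"rot":[0,0,0]}
    - {"offset":[-0.75,-0.61,0],"rot":[0,0,0]}
    - {"offset":[-0.75,-0.61,0],"rot":[0,0,0]}
    - {"offset":[-0.75,-0.61,0],"rot":[0,0,0]}
    - {"offset":[-0.75,-0.61,0],"rot":[0,0,0]}
    - {"offset":[-0.75,-0.61,0],"rot":[0,0,0]}
    - {"offset":[-0.75,-0.61,0],"rot":[0,0,0]}
    - {"offset":[-0.75,-0.61,0],"rot":[0,0,0]}
    - {"offset":[-0.75,-0.61,0],"rot":[0,0,0]}
    - {"offset":[-0.75,-0.61,0],"rot":[0,0,0]}

```text
time: 1.72
ee_pos: [0.5618, -0.0198, 0.2242]
orientation: [0.23, 0.973, 0.0, 0.0]
contact_force: [0.6, 1.6, -0.8]
gripper_width: 0.0855
finger_force: 0.0
```

Request:
servo_tool:
  motion:
    - {"offset":[0,0,0],"rot":[0,0,0.95]}
    - {"offset":[0,0,0],"rot":[0,0,0.95]}
    - {"offset":[0,0,0],"rot":[0,0,0.95]}
    - {"offset":[0,0,0],"rot":[0,0,0.95]}
    - {"offset":[0,0,0],"rot":[0,0,0.95]}
    - {"offset":[0,0,0],"rot":[0,0,0.95]}
    - {"offset":[0,0,0],"rot":[0,0,0.95]}
    - {"offset":[0,0,0],"rot":[0,0,0.95]}
    - {"offset":[0,0,0],"rot":[0,0,0.95]}
    - {"offset":[0,0,0],"rot":[0,0,0.95]}
    - {"offset":[0,0,0],"rot":[0,0,0.95]}
    - {"offset":[0,0,0],"rot":[0,0,0]}
    - {"offset":[0,0,0],"rot":[0,0,0]}

```text
time: 2.8
ee_pos: [0.5613, -0.0178, 0.224]
orientation: [0.561, 0.828, -0.0, -0.0]
contact_force: [0.7, 0.9, -0.3]
gripper_width: 0.0857
finger_force: 0.0
```

```bash
python3 - <<'E'
from h import *
import pickle
im,cal,s=take("wrist");print(s["time"],s["ee_pos"],R.from_quat(s["orientation"]).as_matrix().round(4).tolist(),s["q"])
pickle.dump((im,cal,s),open("bar1.pkl","wb"))
cv2.imwrite("pics/bar2.png",im[:,:,::-1]);print([proj(cal,p).round(0) for p in [(.537,.048,.016),(.537,.048,.058)]])
E
```

```text
2.8 [ 0.56130166 -0.01781402  0.22402023] [[-0.3701, 0.929, -0.0], [0.929, 0.3701, 0.0], [0.0, -0.0, -1.0]] [-1.27320508e-01 -7.12954072e-02  1.84930877e+00  8.87521578e-06
  1.36362828e+00 -5.06427837e-01]
[array([317.,  98.]), array([317.,  98.])]
```

View pics/bar2.png

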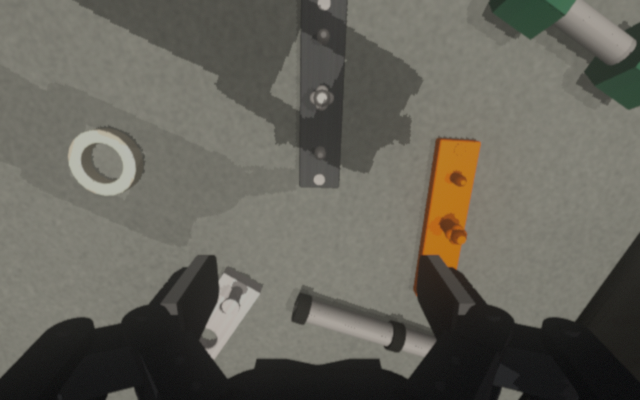

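The wrist picture shows the bar upright: bolts at (324,4) and (319,180), stud at (321,98), pins at (323,34) and (320,153).

```bash
python3 - <<'E'
from h import *
import pickle
im,cal,s=pickle.load(open("bar1.pkl","rb"))
g=cv2.cvtColor(im,cv2.COLOR_RGB2GRAY)
print(g[90:108:2,308:336:2]); print(g[146:160,312:330:2])
P={}
for k,(x,y),th,z in (("boltA",(324,5),110,.017),("boltB",(319,180),110,.017),("stud",(321,98),110,.058),("pinA",(323,34),85,.037),("pinB",(320,153),75,.037)):
    m=np.zeros_like(g);m[max(0,y-9):y+10,x-9:x+10]=1; m=(g>th)&(m>0)
    ys,xs=np.nonzero(m);u=(xs.mean(),ys.mean());print(k,len(xs),u,plane(cal,u,z));P[k]=u
# edges rows
for r in (60,75,120,135,165):
    row=cv2.GaussianBlur(g,(3,3),0)[r].astype(float);d=np.gradient(row)
    l=290+np.argmin(d[290:312]);rr=330+np.argmax(d[330:352]);print(r,l,rr,plane(cal,(l,r),.016)[:2],plane(cal,(rr,r),.016)[:2])
# triangulate pins/bolts with scene and top
S=take("scene")[1];T=take("top")[1]
print("boltB",tri([(cal,P["boltB"]),(T,(321-1,195))]))
print("stud",tri([(cal,P["stud"]),(S,(341,180.5))]),tri([(cal,P["stud"]),(T,(287.5,206))]),tri([(cal,P["stud"]),(T,(287.5,206)),(S,(341,180.5))]))
E
```

```text
[[ 75  75  71  64  88 102  95  93  97 104  71  57  56  55]
 [ 72  75  92 100  84  95 117 128 109  90  83  74  59  55]
 [ 73  89 125 102  95 138 170 175 165 113  81  95  80  57]
 [ 73 108 133  94 113 170 179 178 178 147  81  93  94  61]
 [ 73 112 132  91 124 176 177 178 168 149  81  89  94  61]
 [ 74 100 131  95 109 167 179 173 131 104  77  90  88  58]
 [ 74  81 108  95  89 131 164 152 101  79  73  83  69  55]
 [ 75  74  75  81  87  89 100  85  74  71  67  61  56  55]
 [ 74  73  72  74 102 105  93  76  83  78  59  55  54  53]]
[[ 58  57  59  63  66  63  59  56  57]
 [ 55  55  62  71  73  72  62  57  56]
 [ 52  54  67  75  77  76  67  58  56]
 [ 52  55  72  77  80  78  72  58  56]
 [ 51  58  73  80  84  83  75  59  56]
 [ 52  58  75  84  90  86  78  60  58]
 [ 55  60  76  90  97  90  80  62  56]
 [ 62  63  76  96 107  96  81  62  57]
 [ 72  66  76 103 113 102  80  61  57]
 [ 77  71  74 104 112 102  79  60  58]
 [ 80  73  72 100 108  97  75  60  58]
 [ 84  78  70  88  97  84  69  59  58]
 [ 86  83  73  76  79  74  64  58  57]
 [ 85  85  79  75  75  74  63  57  59]]
boltA 115 (np.float64
[... 375 characters left out ...]
4)) [0.5218529  0.10236157 0.037     ]
pinB 141 (np.float64(318.31205673758865), np.float64(156.12056737588654)) [ 0.55907784 -0.00356938  0.037     ]
60 299 344 [0.50748859 0.07466375] [0.54867301 0.0910462 ]
75 299 344 [0.51243318 0.06163885] [0.55411448 0.07821784]
120 299 342 [0.52800908 0.02060928] [0.56933344 0.03704282]
135 298 341 [0.53249094 0.00585291] [0.57433901 0.02249347]
165 298 339 [ 0.54380096 -0.0240163 ] [ 0.5847404  -0.00773955]
boltB (array([ 0.56764167, -0.03103587,  0.02290789]), [2.7, 2.7])
stud (array([0.53857636, 0.04920534, 0.04848288]), [1.2, 1.2]) (array([0.53914444, 0.05026973, 0.03130889]), [0.3, 0.3]) (array([0.538195 , 0.0493201, 0.0479602]), [1.3, 0.4, 1.0])
```

Request:
servo_tool:
  motion:
    - {"offset":[0.85,0,0.75],"rot":[0,0,0.425]}
    - {"offset":[0.85,0,0.75],"rot":[0,0,0]}
    - {"offset":[0,0,0],"rot":[0,0,0]}
    - {"offset":[0,0,0],"rot":[0,0,0]}

```text
time: 3.28
ee_pos: [0.5373, 0.0416, 0.1666]
orientation: [0.573, 0.82, -0.001, -0.002]
contact_force: [0.9, -0.0, -0.1]
gripper_width: 0.0854
finger_force: 0.0
```

```bash
python3 - <<'E'
from h import *
import pickle
im,cal,s=take("wrist");print(s["time"],s["ee_pos"],R.from_quat(s["orientation"]).as_matrix()[:2,0])
pickle.dump((im,cal,s),open("bar2.pkl","wb"))
g=cv2.cvtColor(im,cv2.COLOR_RGB2GRAY)
y=(.5405,.0495);d=np.array([np.cos(np.radians(110)),np.sin(np.radians(110))])
for k,o,z,th in (("boltA",.083,.017,.8),("boltB",-.083,.017,.8),("stud",0,.058,.8),("pinA",.055,.038,.85),("pinB",-.055,.038,.85)):
    u=proj(cal,[y[0]+o*d[0],y[1]+o*d[1],z]);x0,y0=np.round(u).astype(int)
    if y0<8: print(k,u);continue
    w=g[y0-10:y0+11,x0-10:x0+11]; m=(w>th*w.max()).astype(np.uint8)
    n,l,st,ce=cv2.connectedComponentsWithStats(m);i=1+st[1:,4].argmax();c=ce[i]+[x0-10,y0-10]
    print(k,u.round(1),w.max(),st[i][2:],c.round(1),plane(cal,c,z).round(4))
gb=cv2.GaussianBlur(g,(3,3),0).astype(float)
C=[]
for o in (-.07,-.035,-.025,.02,.03,.04,.068):
    c=np.array([y[0]+o*d[0],y[1]+o*d[1],.016]);u=proj(cal,c);r=int(round(u[1]))
    if r<3 or r>300: continue
    e=[proj(cal,c+np.r_[f*np.array([d[1],-d[0]]),0])[0] for f in(-.022,.022)]
    gr=np.abs(np.gradient(gb[r])); ee=[int(round(x))-6+np.argmax(gr[int(round(x))-6:int(round(x))+7]) for x in e]
    a,b=[plane(cal,(q,r),.016) for q in ee];C.append((a+b)/2);print(o,r,np.round(e,1),ee,np.round((a+b)/2,4),np.linalg.norm(a-b))
cv2.imwrite("pics/bar3.png",im[:,:,::-1])
E
```

```text
3.2833 [0.53733727 0.04157468 0.16658074] [-0.34362209  0.93910703]
boltA [322.4  74.9] 184 [ 14  15 169] [322.8  72. ] [0.5116 0.1297 0.017 ]
boltB [321.5 255.4] 172 [ 12  11 105] [322.6 257.9] [ 0.5708 -0.0307  0.017 ]
stud [322.3 183.6] 117 [ 12  12 119] [323.5 183.4] [0.5413 0.0499 0.058 ]
pinA [322.5 110.6] 120 [ 6  7 33] [323.3 110.3] [0.5223 0.1017 0.038 ]
pinB [321.8 237.6] 173 [ 5  5 21] [323. 238.] [ 0.5605 -0.0022  0.038 ]
-0.07 243 [298.8 344.3] [np.int64(299), np.int64(346)] [ 0.5654 -0.0163  0.016 ] 0.0454740582744606
-0.035 208 [298.2 345.2] [np.int64(299), np.int64(346)] [0.553  0.0173 0.016 ] 0.04404898118459993
-0.025 198 [298.1 345.4] [np.int64(299), np.int64(347)] [0.5501 0.0266 0.016 ] 0.04458648853192147
0.02 150 [297.3 346.7] [np.int64(298), np.int64(347)] [0.5341 0.0684 0.016 ] 0.04365626675964925
0.03 139 [297.1 347. ] [np.int64(298), np.int64(348)] [0.5311 0.0777 0.016 ] 0.04413353670251546
0.04 127 [296.9 347.3] [np.int64(296), np.int64(348)] [0.5267 0.0872 0.016 ] 0.04544000354737716
0.068 94 [296.4 348.1] [np.int64(297), np.int64(349)] [0.5179 0.1133 0.016 ] 0.04422084566555079
```

View pics/bar3.png

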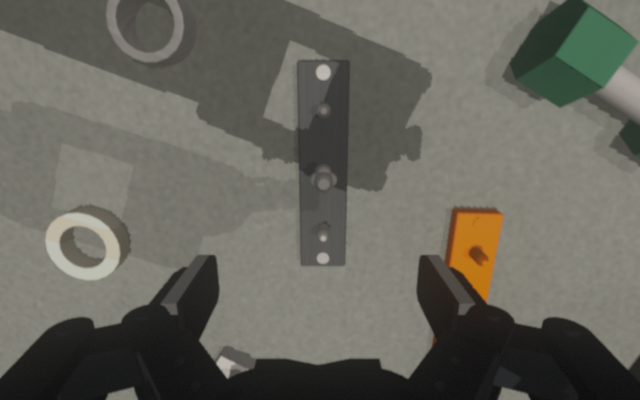

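The close view puts the bar's stud at (323,183), bolts at (323,72) and (323,258), and pins at (323,110) and (323,238). That gives bar centre (0.5413, 0.0498) at yaw 110.2°. Next, the plate.

Request:
servo_tool:
  motion:
    - {"offset":[-0.9,-0.42,0],"rot":[0,0,0]}
    - {"offset":[-0.9,-0.42,0],"rot":[0,0,0]}
    - {"offset":[-0.9,-0.42,0],"rot":[0,0,0]}
    - {"offset":[-0.9,-0.42,0],"rot":[0,0,0]}
    - {"offset":[-0.9,-0.42,0],"rot":[0,0,0]}
    - {"offset":[-0.9,-0.42,0],"rot":[0,0,0]}
    - {"offset":[-0.9,-0.42,0],"rot":[0,0,0]}
    - {"offset":[-0.9,-0.42,0],"rot":[0,0,0]}
    - {"offset":[0,0,0],"rot":[0,0,0.94]}
    - {"offset":[0,0,0],"rot":[0,0,0.94]}
    - {"offset":[0,0,0],"rot":[0,0,0.94]}
    - {"offset":[0,0,0],"rot":[0,0,0.94]}
    - {"offset":[0,0,0],"rot":[0,0,0.94]}
    - {"offset":[0,0,0],"rot":[0,0,0.94]}
    - {"offset":[0,0,0],"rot":[0,0,0.94]}
    - {"offset":[0,0,0],"rot":[0,0,0.94]}
    - {"offset":[0,0,0],"rot":[0,0,0]}
    - {"offset":[0,0,0],"rot":[0,0,0]}

```text
time: 4.83
ee_pos: [0.5116, -0.2774, 0.1705]
orientation: [0.767, 0.642, 0.0, 0.001]
contact_force: [0.3, -0.7, 0.0]
gripper_width: 0.0851
finger_force: 0.0
```

```bash
python3 - <<'E'
from h import *
import pickle
_,c1,_=pickle.load(open("bar1.pkl","rb"));_,c2,_=pickle.load(open("bar2.pkl","rb"))
print("stud tri",tri([(c1,(321.3,97.5)),(c2,(323.5,183.4))]),"boltB",tri([(c1,(318.5,181.3)),(c2,(322.6,257.9))]))
im,cal,s=take("wrist");print(s["time"],s["ee_pos"],R.from_quat(s["orientation"]).as_matrix()[:2,0])
pickle.dump((im,cal,s),open("pl1.pkl","wb"))
cv2.imwrite("pics/pl1.png",im[:,:,::-1])
g=cv2.GaussianBlur(cv2.cvtColor(im,cv2.COLOR_RGB2GRAY),(3,3),0)
u=proj(cal,(.51,-.277,.016));print(u, g[int(u[1])-60:int(u[1])+60:6,int(u[0])-36:int(u[0])+40:6])
E
```

```text
stud tri (array([0.54080273, 0.05022879, 0.05972418]), [0.3, 0.3]) boltB (array([ 0.57177085, -0.03379208,  0.01069078]), [0.3, 0.3])
4.8333 [ 0.5116089  -0.27740953  0.17054704] [0.17548634 0.98448103]
[313.33815143 178.3035977 ] [[ 83  81  96 125 124 125  81  85  78 127 127 127  86]
 [ 82  84  95 125 124 128 114  98 122 126 126 127  86]
 [ 85  85  97 125 123 127 125 125 125 126 126 127  86]
 [ 84  84  96 125 122 126 124 124 124 125 126 126  84]
 [ 82  84  94 124 122 126 125 123 124 124 126 125  87]
 [ 84  84  95 125 122 125 124 123 123 124 126 125  85]
 [101  85  95 124 122 125 123 123 123 123 126 124  99]
 [125 126 108 123 121 120  98  95 117 122 126 121 120]
 [118 122 118 124 117  93  87  85  78 111 126 117 124]
 [125 125 150 176 123 126 124 108  88  79 126 125 124]
 [124 123 150 178  99 129 123 126 123  90 126 126 124]
 [123 127 149 178 142  94 114 121 103 125 174 152 125]
 [123 125 148 179 179 131  91  87 130 179 180 151 124]
 [122 125 149 178 179 180 180 179 179 178 180 140 128]
 [128 123 150 177 179 179 180 179 179 177 180 138 122]
 [126 126 149 177 178 179 176 170 179 177 180 132 125]
 [118 118 146 176 178 174 166 164 166 177 180 129 126]
 [114 114 139 162 164 164 165 164 164 162 178 128 126]
 [112 115 139 162 173 154 115 121 163 162 179 128 124]
 [113 113 137 161 171 105  82  81 159 162 178 126 125]]
```

View pics/pl1.png

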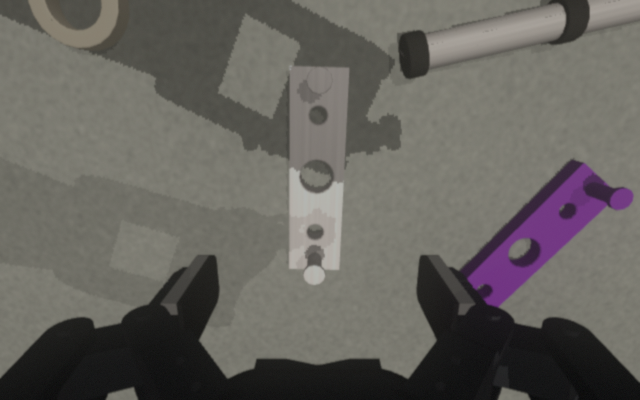

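The plate lies nearly upright in view: small holes at (317.5,115) and (315,232), centre hole at (316.5,176), edges at x≈290 and x≈342.

```bash
python3 - <<'E'
from h import *
import pickle
im,cal,s=pickle.load(open("pl1.pkl","rb"))
g=cv2.cvtColor(im,cv2.COLOR_RGB2GRAY)
out={}
for k,(x,y),r in (("A",(318,115),14),("B",(315,231),13),("C",(317,176),24)):
    w=g[y-r:y+r+1,x-r:x+r+1].astype(float)
    if k!="A" : ref=np.where(np.arange(y-r,y+r+1)[:,None]<182,125 if k=="C" else 165,178 if k=="C" else 165)
    else: ref=125
    m=(np.abs(w-ref)>(14 if k!="B" else 35)).astype(np.uint8)
    n,l,st,ce=cv2.connectedComponentsWithStats(cv2.morphologyEx(m,cv2.MORPH_OPEN,np.ones((3,3))))
    i=1+st[1:,4].argmax();bb=st[i];c=(x-r+bb[0]+(bb[2]-1)/2,y-r+bb[1]+(bb[3]-1)/2)
    print(k,bb,c,plane(cal,c,.016).round(4));out[k]=plane(cal,c,.016)
d=out["A"]-out["B"];print(np.linalg.norm(d),np.degrees(np.arctan2(d[1],d[0])),(out["A"]+out["B"])/2)
gb=cv2.GaussianBlur(g,(3,3),0).astype(float)
for r in (90,135,150,195,215):
    gr=np.gradient(gb[r]);a=280+np.argmax(gr[280:300]);b=335+np.argmax(np.abs(gr[335:356]));pa,pb=plane(cal,(a,r),.016),plane(cal,(b,r),.016)
    print(r,a,b,((pa+pb)/2).round(4),np.linalg.norm(pa-pb))
for r in (112,118,225,238): pass
print(gb[222:242:2,302:330:2].astype(int))
S=take("top")[1];S2=take("scene")[1]
print(tri([(S2,(227,235)),(cal,(316.5,176)),(S,(418,214.5))]))
E
```

```text
A [  5   4  19  20 313] (np.float64(318.0), np.float64(114.5)) [ 0.5243 -0.2212  0.016 ]
B [  5   7  17  15 207] (np.float64(315.0), np.float64(232.0)) [ 0.502 -0.33   0.016]
C [  8   7  34  35 661] (np.float64(317.5), np.float64(176.0)) [ 0.5142 -0.2755  0.016 ]
0.11112605110780797 78.38613976776601 [ 0.51314964 -0.275605    0.016     ]
90 289 348 [ 0.5284 -0.2011  0.016 ] 0.05064214629710189
135 289 346 [ 0.5208 -0.2386  0.016 ] 0.050789994706627206
150 289 345 [ 0.518  -0.2517  0.016 ] 0.05054082719621968
195 289 343 [ 0.5096 -0.2933  0.016 ] 0.05069253302576739
215 289 342 [ 0.5056 -0.3129  0.016 ] 0.050657688635310436
[[164 167 166 163 164 163 160 160 162 164 164 164 165 164]
 [169 171 166 159 150 140 132 134 141 155 163 164 164 164]
 [175 172 163 141 122 116 114 115 117 128 151 162 164 164]
 [173 168 153 110 103 110 112 110 108 107 123 157 164 163]
 [175 168 137  90  85  96 100  92  87  87 101 147 163 163]
 [171 167 133  87  82  82  82  81  80  81  96 144 164 163]
 [164 165 142  96  83  83  83  83  83  84 106 150 164 163]
 [163 164 153 118  91  85  83  84  86  96 134 160 164 163]
 [163 166 162 146 123 106  98 100 111 131 155 163 164 162]
 [163 166 164 161 157 148 141 142 149 158 163 163 164 162]]
(array([ 0.51119176, -0.27759752,  0.01088957]), [1.2, 2.1, 1.2])
```

Request:
servo_tool:
  motion:
    - {"offset":[0.055,0.033,0.7],"rot":[0,0,0.36]}
    - {"offset":[0,0,0.9],"rot":[0,0,0]}
    - {"offset":[0,0,0.9],"rot":[0,0,0]}
    - {"offset":[0,0,0.7],"rot":[0,0,0]}
    - {"offset":[0,0,0.45],"rot":[0,0,0]}
    - {"offset":[0,0,0],"rot":[0,0,0]}
    - {"offset":[0,0,0],"rot":[0,0,0]}
    - {"offset":[0,0,0],"rot":[0,0,0]}

```text
time: 5.65
ee_pos: [0.5139, -0.2749, 0.0246]
orientation: [0.775, 0.632, 0.0, 0.001]
contact_force: [0.2, 0.5, 0.4]
gripper_width: 0.0858
finger_force: 0.0
```

Request:
servo_tool:
  hand: 255
  motion:
    - {"offset":[0,0,0.05],"rot":[0,0,0]}
    - {"offset":[0,0,0],"rot":[0,0,0]}
    - {"offset":[0,0,0],"rot":[0,0,0]}
    - {"offset":[0,0,0],"rot":[0,0,0]}
    - {"offset":[0,0,0],"rot":[0,0,0]}
    - {"offset":[0,0,0],"rot":[0,0,0]}
    - {"offset":[0,0,0],"rot":[0,0,0]}
    - {"offset":[0,0,0],"rot":[0,0,0]}

```text
time: 6.32
ee_pos: [0.5127, -0.274, 0.0209]
orientation: [0.775, 0.632, 0.0, -0.0]
contact_force: [-0.2, -0.9, -0.5]
gripper_width: -0.0002
finger_force: 0.0
```

```bash
python3 - <<'E'
from h import *
import pickle
im,cal,s=take("wrist");print(s["time"],s["ee_pos"],s["gripper_width"],s["finger_force"],s["contact_force"])
a=take("scene")[0][190:290,130:290]
cv2.imwrite("pics/g1.png",np.hstack([im[:,:,::-1][:, 80:560],cv2.resize(a,(320,200))[:,:,::-1].repeat(2,0)]))
E
```

```text
6.3167 [ 0.51266138 -0.27401096  0.0208832 ] -0.00024189373429729747 0.0 [-0.24187029 -0.94829735 -0.52396728]
```

View pics/g1.png

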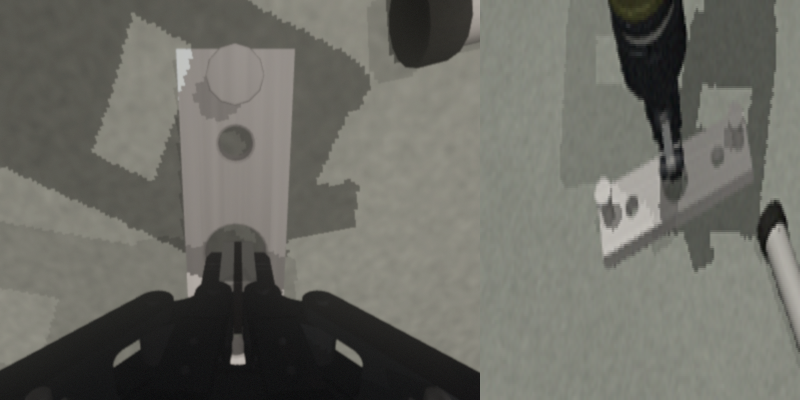

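```bash
python3 - <<'E'
from h import *
im,cal,s=take("wrist")
Rt=R.from_quat(s["orientation"]).as_matrix();p=s["ee_pos"]
for uv in ((320,242),(320,250),(293,255),(346,255)):
    o,d=ray(cal,uv);o=Rt.T@(o-p);d=Rt.T@d
    print(uv,[(x,(o+d*(x-o[0])/d[0]).round(4)) for x in (0,.011)])
for q in ((0,0,0),(0,0,.019),(0,0,.005),(.011,0,.019),(.011,0,.005)): print(q,proj(cal,p+Rt@np.array(q)))
print("plate pts",[proj(cal,x).round(0) for x in ((.5133,-.2755,.016),(.5133+.011,-.2755+.0539,.016))])
g=im; 
i2,c2,s2=take("wrist");a=i2[200:320,250:390];cv2.imwrite("pics/g2.png",cv2.resize(cv2.convertScaleAbs(a,alpha=1.6,beta=15),None,fx=5,fy=5,interpolation=cv2.INTER_CUBIC)[:,:,::-1])
E
```

```text
(320, 242) [(0, array([0.    , 0.003 , 0.0144])), (0.011, array([ 0.011 ,  0.0028, -0.0097]))]
(320, 250) [(0, array([-0.    ,  0.0029,  0.0048])), (0.011, array([ 0.011 ,  0.0027, -0.0179]))]
(293, 255) [(0, array([ 0.    , -0.0103, -0.0007])), (0.011, array([ 0.011 , -0.0085, -0.0226]))]
(346, 255) [(0, array([ 0.    ,  0.0156, -0.0007])), (0.011, array([ 0.011 ,  0.0135, -0.0227]))]
(0, 0, 0) [314.09669782 254.34717051]
(0, 0, 0.019) [314.40993672 238.49421495]
(0, 0, 0.005) [314.18559583 249.84806061]
(0.011, 0, 0.019) [314.3450012  219.49938354]
(0.011, 0, 0.005) [314.11121641 229.55008736]
plate pts [array([316., 252.]), array([316., 143.])]
```

View pics/g2.png

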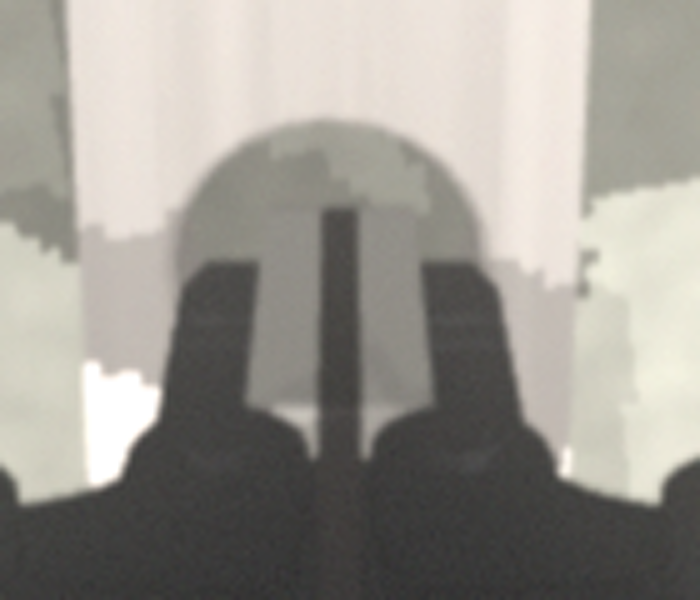

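The fingers closed to zero over the central hole without holding the plate, so the tips were riding higher than I assumed. I raise, open partly, and go lower in small steps while watching the force.

Request:
servo_tool:
  motion:
    - {"offset":[0,0,-0.6],"rot":[0,0,0]}
    - {"offset":[0,0,-0.6],"rot":[0,0,0]}
    - {"offset":[0,0,0],"rot":[0,0,0]}

```text
time: 6.77
ee_pos: [0.5156, -0.2759, 0.0741]
orientation: [0.775, 0.632, 0.001, 0.004]
contact_force: [1.5, -0.5, 0.8]
gripper_width: 0.0001
finger_force: 0.0
```

Request:
servo_tool:
  hand: 60
  motion:
    - {"offset":[0,0,0],"rot":[0,0,0]}
    - {"offset":[0,0,0],"rot":[0,0,0]}
    - {"offset":[0,0,0],"rot":[0,0,0]}
    - {"offset":[0,0,0],"rot":[0,0,0]}
    - {"offset":[0,0,0],"rot":[0,0,0]}
    - {"offset":[0,0,0],"rot":[0,0,0]}
    - {"offset":[0,0,0],"rot":[0,0,0]}
    - {"offset":[0,0,0],"rot":[0,0,0]}

```text
time: 7.43
ee_pos: [0.5126, -0.274, 0.0686]
orientation: [0.775, 0.632, -0.0, -0.0]
contact_force: [0.5, 0.0, 0.8]
gripper_width: 0.0655
finger_force: 0.0
```

```bash
python3 - <<'E'
from h import *
im,cal,s=take("wrist");sc,c,_=take("scene")
print(s["ee_pos"],s["q"],[proj(c,s["ee_pos"]-np.array([0,0,z])).round(1) for z in (0,.019)],proj(c,(.5133,-.2755,.016)))
a=sc[195:275,180:280];cv2.imwrite("pics/g3.png",np.hstack([cv2.resize(a,(500,400),interpolation=cv2.INTER_CUBIC)[:,:,::-1],im[:,170:470,::-1]]))
E
```

```text
[ 0.51259362 -0.27396615  0.06864268] [-5.83190086e-01  1.21175805e-01  1.92983912e+00 -9.50654070e-06
  1.09098619e+00 -3.80831598e-01] [array([224.5, 222.3]), array([226.1, 226.6])] [228.18726843 234.25617197]
```

View pics/g3.png

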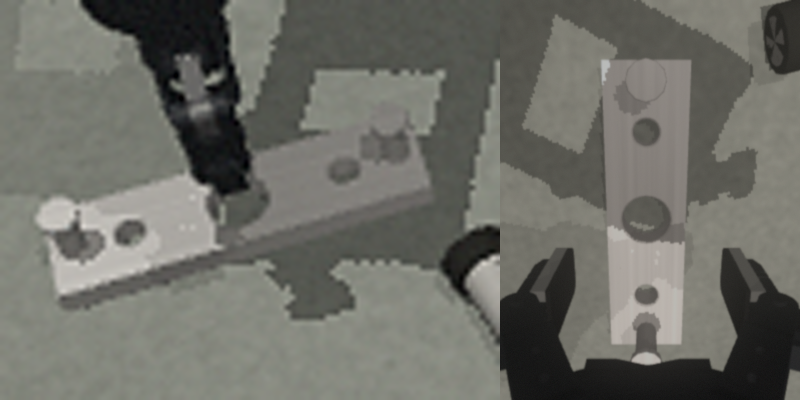

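Request:
servo_tool:
  motion:
    - {"offset":[0,0,0.7],"rot":[0,0,0]}
    - {"offset":[0,0,0.5],"rot":[0,0,0]}
    - {"offset":[0,0,0.1],"rot":[0,0,0]}
    - {"offset":[0,0,0],"rot":[0,0,0]}
    - {"offset":[0,0,0],"rot":[0,0,0]}

```text
time: 7.95
ee_pos: [0.5129, -0.2742, 0.0174]
orientation: [0.775, 0.632, 0.0, 0.0]
contact_force: [-0.1, -0.2, 0.6]
gripper_width: 0.0651
finger_force: 0.0
```

Request:
servo_tool:
  motion:
    - {"offset":[0,0,0.05],"rot":[0,0,0]}
    - {"offset":[0,0,0],"rot":[0,0,0]}
    - {"offset":[0,0,0],"rot":[0,0,0]}

```text
time: 8.2
ee_pos: [0.5134, -0.2745, 0.016]
orientation: [0.775, 0.632, 0.0, 0.001]
contact_force: [0.5, 0.6, 0.7]
gripper_width: 0.0653
finger_force: 0.0
```

Request:
servo_tool:
  motion:
    - {"offset":[0,0,0.05],"rot":[0,0,0]}
    - {"offset":[0,0,0],"rot":[0,0,0]}
    - {"offset":[0,0,0],"rot":[0,0,0]}

```text
time: 8.45
ee_pos: [0.5127, -0.274, 0.013]
orientation: [0.775, 0.632, 0.0, 0.0]
contact_force: [0.3, 0.6, -0.3]
gripper_width: 0.065
finger_force: 0.0
```

Request:
servo_tool:
  motion:
    - {"offset":[0,0,0.05],"rot":[0,0,0]}
    - {"offset":[0,0,0],"rot":[0,0,0]}
    - {"offset":[0,0,0],"rot":[0,0,0]}

```text
time: 8.7
ee_pos: [0.5125, -0.2739, 0.0107]
orientation: [0.775, 0.632, -0.0, -0.0]
contact_force: [0.1, 0.8, 1.0]
gripper_width: 0.0655
finger_force: 0.0
```

Request:
servo_tool:
  motion:
    - {"offset":[0,0,0.05],"rot":[0,0,0]}
    - {"offset":[0,0,0],"rot":[0,0,0]}
    - {"offset":[0,0,0],"rot":[0,0,0]}

```text
time: 8.95
ee_pos: [0.5125, -0.2739, 0.0087]
orientation: [0.775, 0.632, -0.0, -0.0]
contact_force: [-0.6, -0.9, 0.3]
gripper_width: 0.0655
finger_force: 0.0
```

Request:
servo_tool:
  hand: 130
  motion:
    - {"offset":[0,0,0],"rot":[0,0,0]}
    - {"offset":[0,0,0],"rot":[0,0,0]}
    - {"offset":[0,0,0],"rot":[0,0,0]}
    - {"offset":[0,0,0],"rot":[0,0,0]}

```text
time: 9.28
ee_pos: [0.5127, -0.2741, 0.0089]
orientation: [0.775, 0.632, 0.0, 0.0]
contact_force: [-0.8, -1.2, -0.6]
gripper_width: 0.0416
finger_force: 0.0
```

```bash
python3 - <<'E'
from h import *
c=take("scene");s=c[2];C=c[1]
Rt=R.from_quat(s["orientation"]).as_matrix();p0=np.array([.5126,-.274,.0686])
for y in (.033,.045):
    for x in (-.011,.011):
        print("open",y,x,[(z,proj(C,p0+Rt@np.array([x,y,z])).round(1)) for z in (-.013,0,.013)])
p=s["ee_pos"];print(s["ee_pos"],s["gripper_width"])
im,cal,_=take("wrist")
print("plate hole now pred",proj(cal,(.5133,-.2755,.016)))
b=cv2.resize(c[0][205:265,190:270],(533,400),interpolation=cv2.INTER_CUBIC)
cv2.imwrite("pics/g4.png",np.hstack([b,im[:,187:453]])[:,:,::-1])
for y in (.021,.033):
    print("now",y,[(z,proj(C,p+Rt@np.array([0,y,z])).round(1)) for z in (-.013,0,.013)])
E
```

```text
open 0.033 -0.011 [(-0.013, array([221.7, 231.6])), (0, array([222.8, 234.5])), (0.013, array([223.9, 237.4]))]
open 0.033 0.011 [(-0.013, array([230.9, 228.9])), (0, array([231.9, 231.8])), (0.013, array([232.8, 234.7]))]
open 0.045 -0.011 [(-0.013, array([222.7, 235.7])), (0, array([223.8, 238.6])), (0.013, array([224.9, 241.4]))]
open 0.045 0.011 [(-0.013, array([231.9, 232.9])), (0, array([232.9, 235.8])), (0.013, array([233.9, 238.7]))]
[ 0.51272349 -0.27406389  0.00894157] 0.04162889935742511
plate hole now pred [315.80136427 263.63623634]
now 0.021 [(-0.013, array([229.9, 239.3])), (0, array([230.9, 242. ])), (0.013, array([231.8, 244.6]))]
now 0.033 [(-0.013, array([230.9, 243.2])), (0, array([231.9, 245.9])), (0.013, array([232.8, 248.5]))]
```

View pics/g4.png

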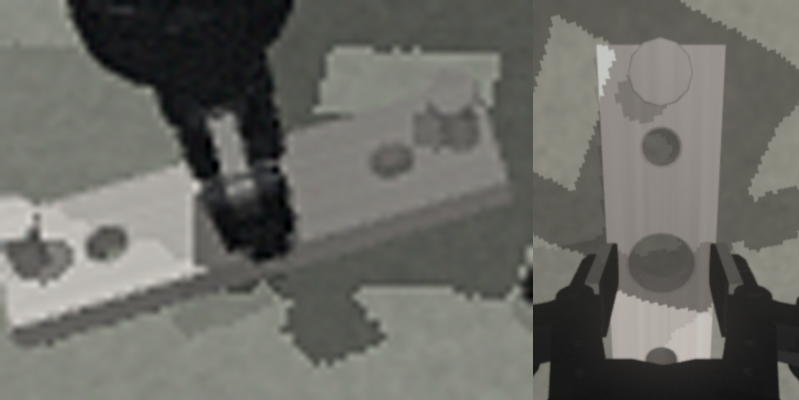

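The picture shows the fingertips still above the plate, at scene (229,244). Both views put the tips about 10 mm behind the TCP at this opening, so I reopen and go lower.

Request:
servo_tool:
  hand: 60
  motion:
    - {"offset":[0,0,0],"rot":[0,0,0]}
    - {"offset":[0,0,0],"rot":[0,0,0]}
    - {"offset":[0,0,0],"rot":[0,0,0]}
    - {"offset":[0,0,0],"rot":[0,0,0]}

```text
time: 9.72
ee_pos: [0.5127, -0.274, 0.0089]
orientation: [0.775, 0.632, -0.0, -0.0]
contact_force: [0.5, -0.0, 0.6]
gripper_width: 0.0653
finger_force: 0.0
```

Request:
servo_tool:
  motion:
    - {"offset":[0.02,0.01,0.1],"rot":[0,0,0]}
    - {"offset":[0,0,0.1],"rot":[0,0,0]}
    - {"offset":[0,0,0],"rot":[0,0,0]}
    - {"offset":[0,0,0],"rot":[0,0,0]}

```text
time: 10.05
ee_pos: [0.5128, -0.273, 0.0002]
orientation: [0.775, 0.632, -0.0, -0.001]
contact_force: [-0.4, -0.7, 0.4]
gripper_width: 0.0651
finger_force: 0.0
```

Request:
servo_tool:
  motion:
    - {"offset":[0,0,0.08],"rot":[0,0,0]}
    - {"offset":[0,0,0.08],"rot":[0,0,0]}
    - {"offset":[0,0,0],"rot":[0,0,0]}
    - {"offset":[0,0,0],"rot":[0,0,0]}

```text
time: 10.38
ee_pos: [0.513, -0.2732, -0.0059]
orientation: [0.775, 0.632, -0.0, -0.0]
contact_force: [-0.7, 0.4, 0.1]
gripper_width: 0.0655
finger_force: 0.0
```

Request:
servo_tool:
  hand: 255
  motion:
    - {"offset":[-0.055,0,0],"rot":[0,0,0]}
    - {"offset":[0,0,0],"rot":[0,0,0]}
    - {"offset":[0,0,0],"rot":[0,0,0]}
    - {"offset":[0,0,0],"rot":[0,0,0]}
    - {"offset":[0,0,0],"rot":[0,0,0]}

```text
time: 10.8
ee_pos: [0.513, -0.2759, -0.005]
orientation: [0.775, 0.632, -0.0, 0.0]
contact_force: [-0.7, -1.1, 2.8]
gripper_width: 0.048
finger_force: 64.6
```

Request:
servo_tool:
  motion:
    - {"offset":[0,0,-0.4],"rot":[0,0,0]}
    - {"offset":[0,0,-0.8],"rot":[0,0,0]}
    - {"offset":[0,0,-0.8],"rot":[0,0,0]}
    - {"offset":[0,0,-0.8],"rot":[0,0,0]}
    - {"offset":[0,0,0],"rot":[0,0,0]}
    - {"offset":[0,0,0],"rot":[0,0,0]}
    - {"offset":[0,0,0],"rot":[0,0,0]}

```text
time: 11.38
ee_pos: [0.5115, -0.2746, 0.1043]
orientation: [0.775, 0.632, -0.0, -0.002]
contact_force: [-0.1, 0.1, -4.9]
gripper_width: 0.0484
finger_force: 64.0
```

```bash
python3 - <<'E'
from h import *
import pickle
im,cal,s=take("wrist")
p=s["ee_pos"];Rt=R.from_quat(s["orientation"]).as_matrix();print(p,s["gripper_width"],s["contact_force"],Rt[:2,0])
pickle.dump((im,cal,s),open("held.pkl","wb"))
# plate top expected tool z: top at .016 when TCP -.005 -> tool z = -.021
for x in (0,.055): print(x,proj(cal,p+Rt@np.array([x,0,-.021])))
g=cv2.cvtColor(im,cv2.COLOR_RGB2GRAY)
u=proj(cal,p+Rt@np.array([.055,0,-.021]));x0,y0=np.round(u).astype(int)
print(g[y0-24:y0+25:3,x0-45:x0+46:5])
E
```

```text
[ 0.51153923 -0.27456041  0.10425844] 0.048371001520097094 [-0.10490507  0.06723374 -4.89177771] [0.20096796 0.97959678]
0 [313.66518074 276.46560333]
0.055 [313.12244604 148.88664575]
[[134 132 131 133 135 137 132 133 134 128 121 128 135 134 136 137 139 136
  136]
 [134 133 131 133 135 137 132 131 111  94  94 100 114 133 136 137 138 136
  136]
 [133 132 131 132 134 136 132 112  81  75  92  92  94 117 135 137 137 135
  135]
 [134 132 131 132 133 136 129  84  77  77  93  93  91  98 134 137 137 134
  135]
 [133 132 132 132 133 136 113  76  78  78  93  93  91  92 121 137 137 135
  135]
 [133 131 131 131 133 136 104  79  79  78  91  92  91  89 109 137 138 134
  135]
 [134 132 131 131 133 135  89  78  78  79  91  91  91  91 103 136 137 134
  134]
 [133 132 132 131 134 134  88  77  76  78  90  90  91  91  95 136 137 135
  134]
 [133 132 132 131 133 134  87  78  78  77  91  91  93  91  91 135 137 134
  134]
 [133 132 131 131 132 135  92  78  77  79  92  91  93  90 102 135 135 133
  134]
 [133 132 131 130 133 136 105  84  77  78  90  89  91  83 112 136 135 133
  133]
 [134 132 132 129 132 135 118  90  81  79  89  91  88  83 118 135 136 133
  133]
 [134 132 132 130 133 136 124  92  91  86  91  89  87  93 128 135 136 133
  133]
 [134 131 131 130 132 135 130 114  91  92  91  90  87 114 133 135 135 133
  133]
 [133 133 131 130 132 135 129 126 115  94  89  92 115 126 132 135 134 133
  132]
 [133 132 131 130 132 135 130 129 127 123 120 122 127 130 132 134 135 132
  131]
 [134 132 131 129 132 134 129 129 130 132 130 131 130 130 131 135 134 132
  132]]
```

```bash
python3 - <<'E'
from h import *
for t in range(3):
    im,cal,s=take("wrist");p=s["ee_pos"];Rt=R.from_quat(s["orientation"]).as_matrix()
    g=cv2.GaussianBlur(cv2.cvtColor(im,cv2.COLOR_RGB2GRAY),(3,3),0)
    def tool(uv,z=-.021):
        o,d=ray(cal,uv);o=Rt.T@(o-p);d=Rt.T@d;return (o+d*(z-o[2])/d[2])
    w=g[110:190,275:360];m=(w<112).astype(np.uint8)
    n,l,st,ce=cv2.connectedComponentsWithStats(m);i=l[37,42];c,_=cv2.findContours((l==i).astype(np.uint8),0,1)
    e=cv2.fitEllipse(c[0]);u=(e[0][0]+275,e[0][1]+110)
    a=[]
    for r in (90,120,185,210,230):
        gr=np.gradient(g[r].astype(float));x1=230+np.argmax(np.abs(gr[230:280]));x2=345+np.argmax(np.abs(gr[345:410]))
        a.append((r,x1,x2,tool((x1,r))[:2].round(4).tolist(),tool((x2,r))[:2].round(4).tolist()))
    print(p.round(4),s["orientation"].round(4),st[i],e[1],u,tool(u).round(4))
    if t==2: print(*a,sep="\n")
E
```

```text
[ 0.511  -0.2742  0.1033] [ 7.749e-01  6.321e-01 -7.000e-04 -2.500e-03] [  21   16   44   44 1501] (42.51426315307617, 43.118263244628906) (317.7605514526367, 147.54858779907227) [ 0.0555  0.0018 -0.021 ]
[ 0.5109 -0.2742  0.1031] [ 0.7749  0.6321 -0.0008 -0.0028] [  21   16   44   44 1499] (42.543495178222656, 43.03154373168945) (317.76543045043945, 147.51033401489258) [ 0.0555  0.0018 -0.021 ]
[ 0.5111 -0.2743  0.1032] [ 0.7749  0.6321 -0.0008 -0.0026] [  21   16   44   44 1497] (42.54710006713867, 42.9653434753418) (317.7616310119629, 147.50284576416016) [ 0.0555  0.0018 -0.021 ]
(90, np.int64(248), np.int64(387), [0.0766, -0.0237], [0.0765, 0.0271])
(120, np.int64(250), np.int64(384), [0.0658, -0.0236], [0.0658, 0.0266])
(185, np.int64(246), np.int64(361), [0.0407, -0.0266], [0.0407, 0.0189])
(210, np.int64(255), np.int64(361), [0.0302, -0.0236], [0.0302, 0.0193])
(230, np.int64(256), np.int64(360), [0.0215, -0.0237], [0.0215, 0.0192])
```

Request:
servo_tool:
  motion:
    - {"offset":[0.4,-0.04,0],"rot":[0,0,0]}
    - {"offset":[0.85,-0.1,0],"rot":[0,0,0]}
    - {"offset":[0.85,-0.1,0],"rot":[0,0,0]}
    - {"offset":[0.85,-0.1,0],"rot":[0,0,0]}
    - {"offset":[0.85,-0.1,0],"rot":[0,0,0]}
    - {"offset":[0.85,-0.1,0],"rot":[0,0,0]}
    - {"offset":[0.85,-0.1,0],"rot":[0,0,0]}
    - {"offset":[0.85,-0.1,0],"rot":[0,0,0]}
    - {"offset":[0.85,-0.1,0],"rot":[0,0,0]}
    - {"offset":[0.85,-0.075,0],"rot":[0,0,0]}

```text
time: 12.42
ee_pos: [0.5406, 0.0496, 0.1055]
orientation: [0.775, 0.632, -0.001, -0.001]
contact_force: [0.6, -0.6, -3.1]
gripper_width: 0.0483
finger_force: 64.0
```

Request:
servo_tool:
  motion:
    - {"offset":[0,0,0],"rot":[0,0,-0.88]}
    - {"offset":[0,0,0],"rot":[0,0,-0.88]}
    - {"offset":[0,0,0],"rot":[0,0,-0.88]}
    - {"offset":[0,0,0],"rot":[0,0,-0.88]}
    - {"offset":[0,0,0],"rot":[0,0,-0.88]}
    - {"offset":[0,0,0],"rot":[0,0,-0.88]}
    - {"offset":[0,0,0],"rot":[0,0,-0.88]}
    - {"offset":[0,0,0],"rot":[0,0,-0.88]}
    - {"offset":[0,0,0],"rot":[0,0,-0.91]}
    - {"offset":[0,0,0],"rot":[0,0,0]}
    - {"offset":[0,0,0],"rot":[0,0,0]}
    - {"offset":[0,0,0],"rot":[0,0,0]}
    - {"offset":[0,0,0],"rot":[0,0,0]}

```text
time: 13.5
ee_pos: [0.5414, 0.0475, 0.1062]
orientation: [0.572, 0.82, -0.0, -0.0]
contact_force: [0.1, -0.8, -4.7]
gripper_width: 0.0483
finger_force: 64.0
```

```bash
cat > see.py <<'E'
from h import *
im,cal,s=take("wrist");p=s["ee_pos"];Rt=R.from_quat(s["orientation"]).as_matrix();tx,ty=Rt[:2,0],Rt[:2,1]
print("t",s["time"],"ee",p.round(4),"yaw",np.degrees(np.arctan2(tx[1],tx[0])).round(2),"tilt",Rt[:2,2].round(4),s["gripper_width"],s["finger_force"],s["contact_force"].round(1))
e=np.array([.5399,.0487])-p[:2];print("to go tool mm",(e@tx*1000).round(2),(e@ty*1000).round(2))
b=np.array([.5413,.0498]);d=np.array([np.cos(np.radians(110.2)),np.sin(np.radians(110.2))])
print("pin pred px",[proj(cal,np.r_[b+.055*d,z]).round(1) for z in (.016,.038)])
g=cv2.cvtColor(im,cv2.COLOR_RGB2GRAY);print(g[123:174:3,293:344:3])
E
python3 see.py
```

```text
t 13.5 ee [0.5414 0.0475 0.1062] yaw 110.16 tilt [-0.0006  0.    ] 0.04829132165183373 63.974318504333496 [ 0.1 -0.8 -4.7]
to go tool mm 1.68 -0.99
pin pred px [array([315.2, 119.2]), array([315. , 121.7])]
[[194 194 193 185 140 139 141 141 139 139 140 139 140 140 139 140 142]
 [194 194 193 159 141 137 127 121 116 117 123 133 139 139 139 140 141]
 [194 193 192 140 127 109  94  85  82  78  82 101 115 135 139 139 141]
 [193 194 184 119  91  74  75  76  74  75  75  74  80 103 131 139 141]
 [194 194 146  85  71  74  75  74  74  74  74  73  74  74 108 138 141]
 [194 186 112  72  70  73  75  75  73  75  74  73  73  73  81 118 141]
 [194 162  88  71  71  74  75  74  74  73  73  73  73  73  72 110 139]
 [192 133  82  70  70  73  75  75  73  74  74  72  73  71  72 101 134]
 [190 121  89  69  70  71  74  73  73  73  73  72  73  71  73  93 128]
 [182 122  93  70  70  74  74  74  73  73  72  72  73  72  80  97 127]
 [155 125  96  82  69  72  73  73  73  72  72  71  72  73  84 108 133]
 [142 130 105  95  78  72  72  73  74  73  71  73  72  85  87 115 137]
 [141 137 120  97  96  86  75  73  72  72  73  77  87  88 101 123 138]
 [141 139 129 113  97  96  95  93  89  88  90  91  90  93 118 135 138]
 [141 139 135 126 116  99  95  93  93  92  90  90  99 117 130 136 138]
 [141 139 135 133 131 125 114 104  97 101 106 117 123 132 135 138 138]
 [140 139 134 134 135 134 131 129 126 127 127 132 135 134 135 136 137]]
```

Request:
servo_tool:
  motion:
    - {"offset":[0.042,-0.025,0.3],"rot":[0,0,0]}
    - {"offset":[0,0,0.5],"rot":[0,0,0]}
    - {"offset":[0,0,0.5],"rot":[0,0,0]}
    - {"offset":[0,0,0.3],"rot":[0,0,0]}
    - {"offset":[0,0,0],"rot":[0,0,0]}
    - {"offset":[0,0,0],"rot":[0,0,0]}
    - {"offset":[0,0,0],"rot":[0,0,0]}
    - {"offset":[0,0,0],"rot":[0,0,0]}

```text
time: 14.22
ee_pos: [0.5414, 0.0485, 0.044]
orientation: [0.572, 0.82, 0.001, 0.001]
contact_force: [-0.1, 1.0, -3.3]
gripper_width: 0.0482
finger_force: 64.0
```

```bash
python3 see.py
```

```text
t 14.2167 ee [0.5414 0.0485 0.044 ] yaw 110.2 tilt [ 0.0028 -0.    ] 0.048216367216764186 63.965463638305664 [-0.1  1.  -3.3]
to go tool mm 0.68 -1.36
pin pred px [array([313.6, 129.7]), array([313.2, 134.6])]
[[201 201 189 145 147 146 147 147 147 145 146 145 145 146 145 146 148]
 [201 201 160 144 146 143 132 127 121 122 129 138 144 145 145 146 147]
 [201 200 145 142 132 118 114 109  99  94  93 104 120 141 145 146 148]
 [200 189 143 126 110 117 113 113 105  93  86  72  80 110 137 145 148]
 [201 161 129 101  95 128 129 126 106  92  84  71  69  71 110 144 147]
 [197 143 114  87  92 111 127 119  92  87  81  71  69  69  82 124 147]
 [182 133  95  77  87  90  94  93  86  81  72  70  69  68  71 110 146]
 [158 128  89  75  74  81  84  83  79  72  72  70  70  69  70 107 141]
 [147 125  94  74  74  73  72  72  71  71  71  70  69  69  73 101 135]
 [146 128  98  75  73  72  71  71  71  71  70  71  69  69  83  99 133]
 [147 132 101  87  72  72  70  71  71  69  69  70  69  72  89 109 139]
 [146 135 110 101  80  71  71  70  71  70  70  68  70  88  92 120 143]
 [147 143 125 101 101  88  74  71  70  69  71  78  91  92 101 128 144]
 [147 144 134 119 101 100 100  97  92  94  95  97  95  96 122 141 144]
 [147 145 141 133 122 103 100 100  98  97  96  96 104 123 136 142 144]
 [146 144 141 139 137 131 118 110 103 106 112 119 128 139 141 143 144]
 [146 145 140 140 141 140 137 135 133 132 134 139 140 140 141 143 143]]
```

```bash
cat > pin.py <<'E'
from h import *
P=[]
for _ in range(3):
    im,cal,s=take("wrist");p=s["ee_pos"];Rt=R.from_quat(s["orientation"]).as_matrix()
    def tool(uv,z):
        o,d=ray(cal,uv);o=Rt.T@(o-p);d=Rt.T@d;return o+d*(z-o[2])/d[2]
    g=cv2.GaussianBlur(cv2.cvtColor(im,cv2.COLOR_RGB2GRAY),(3,3),0)
    w=g[126:164,300:336].astype(float);i=np.unravel_index(w.argmax(),w.shape)
    m=(w>.8*w.max());m[:4]=0;n,l,st,ce=cv2.connectedComponentsWithStats(m.astype(np.uint8));j=l[max(i[0],4),i[1]]
    u=(ce[j][0]+300,ce[j][1]+126);zt=p[2]-.038
    t=tool(u,zt);print(p.round(4),st[j],np.round(u,1),"pin tool mm",(t*1000).round(1),"err vs hole",((t-[.0555,.0018,0])[:2]*1000).round(1))
E
python3 pin.py
```

```text
[0.5414 0.0485 0.044 ] [ 0  4  7  6 20] [301.9 131.4] pin tool mm [57.7 -4.8  6. ] err vs hole [ 2.2 -6.6]
[0.5413 0.0486 0.0439] [ 0  4  5  5 13] [301.3 131.2] pin tool mm [57.8 -5.1  5.9] err vs hole [ 2.3 -6.9]
[0.541  0.0485 0.0437] [0 4 4 3 7] [301.  130.6] pin tool mm [58.1 -5.2  5.7] err vs hole [ 2.6 -7. ]
```

Request:
servo_tool:
  motion:
    - {"offset":[0.015,-0.068,0],"rot":[0,0,0]}
    - {"offset":[0,0,0],"rot":[0,0,0]}
    - {"offset":[0,0,0],"rot":[0,0,0]}
    - {"offset":[0,0,0],"rot":[0,0,0]}

```text
time: 14.75
ee_pos: [0.5373, 0.0482, 0.0425]
orientation: [0.572, 0.82, 0.0, 0.0]
contact_force: [1.0, -0.3, -4.5]
gripper_width: 0.0487
finger_force: 64.0
```

```bash
sed -i 's/g\[126:164,300:336\]/g[128:152,306:330]/; s/ce\[j\]\[0\]+300,ce\[j\]\[1\]+126/ce[j][0]+306,ce[j][1]+128/; s/m\[:4\]=0/pass/; s/max(i\[0\],4)/i[0]/' pin.py; python3 pin.py; python3 see.py|tail -16|head -9
```

```text
[0.5373 0.0482 0.0425] [ 0  0 10  3 16] [309.4 128.4] pin tool mm [59.1 -1.4  4.5] err vs hole [ 3.6 -3.2]
[0.5373 0.0482 0.0425] [ 0  0  8  3 13] [308.6 128.5] pin tool mm [59.1 -1.7  4.5] err vs hole [ 3.6 -3.5]
[0.5374 0.0482 0.0425] [ 0  0  9  3 15] [309.1 128.5] pin tool mm [59.1 -1.5  4.5] err vs hole [ 3.6 -3.3]
 [201 201 166 145 147 143 133 127 121 122 130 139 145 146 145 146 148]
 [201 200 148 143 133 114 104  99 101 102 101 110 121 141 145 146 148]
 [201 193 143 124  96  77  92  97 105 110 106  96  96 112 137 146 148]
 [201 167 130  90  75  82  92  98 110 111 111 102  91  85 110 143 147]
 [200 146 114  74  75  77  90  94 109 109 110 101  89  81  84 124 147]
 [190 133  95  75  74  74  86  90 106 107 103  88  85  74  72 113 146]
 [162 128  90  76  73  73  74  86  86  86  86  83  77  70  69 107 140]
 [148 126  94  73  73  73  71  73  77  81  79  73  70  69  72  99 135]
 [146 127  98  73  73  72  72  71  71  71  70  69  69  69  84 102 134]
```

Request:
servo_tool:
  motion:
    - {"offset":[0,0.03,0],"rot":[0,0,0]}
    - {"offset":[0,0,0],"rot":[0,0,0]}
    - {"offset":[0,0,0],"rot":[0,0,0]}
    - {"offset":[0,0,0],"rot":[0,0,0]}

```text
time: 15.28
ee_pos: [0.5385, 0.0486, 0.0425]
orientation: [0.572, 0.82, -0.0, -0.0]
contact_force: [-0.1, -0.5, -4.5]
gripper_width: 0.0484
finger_force: 64.0
```

```bash
python3 - <<'E'
from h import *
from plant import camera
print(camera("wrist")["tool_from_camera"].round(4).tolist())
im,cal,s=take("wrist");p=s["ee_pos"];Rt=R.from_quat(s["orientation"]).as_matrix();print(p,s["orientation"].round(4))
print([ (z,proj(cal,p+Rt@np.array([.0555,.0018,z])).round(1)) for z in (-.021,-.005,.0045)])
g=cv2.GaussianBlur(cv2.cvtColor(im,cv2.COLOR_RGB2GRAY),(3,3),0);print(g[124:156:2,298:340:2])
E
```

```text
[[-0.0006, -0.9572, -0.2893, 0.0742], [1.0, -0.0007, 0.0004, 0.0022], [-0.0006, -0.2893, 0.9572, -0.1508], [0.0, 0.0, 0.0, 1.0]]
[0.5385027  0.04858289 0.04247057] [ 0.5721  0.8202 -0.     -0.    ]
[(-0.021, array([316.3, 144.7])), (-0.005, array([316.4, 139.3])), (0.0045, array([316.5, 136.6]))]
[[200 199 178 149 147 146 146 146 145 143 142 142 143 145 146 146 146 146
  146 146 146]
 [200 193 160 147 146 142 136 131 128 124 123 124 126 131 138 143 145 146
  146 146 146]
 [200 184 149 143 135 126 119 113 111 108 106 107 108 110 117 126 137 144
  145 146 146]
 [198 169 140 129 117 108 104 102 102 103 103 102  99  98 101 108 118 131
  141 145 146]
 [192 152 125 110  95  94  98 102 105 108 110 108 102  96  93  93  98 110
  127 142 146]
 [181 132 105  85  86  93  97 104 112 112 113 112 108  97  92  88  83  85
  109 131 144]
 [158 114  85  77  85  92  96 107 123 120 113 112 110  99  92  88  81  73
   89 115 137]
 [137  95  76  76  82  90  93 104 125 123 112 111 109  97  91  86  78  71
   74 100 126]
 [120  85  75  75  79  87  91  97 116 116 109 108 102  92  88  84  75  70
   70  90 118]
 [108  82  77  76  76  83  88  91  96 100 101  98  91  87  85  79  72  69
   70  82 109]
 [103  84  79  75  74  76  82  86  87  88  88  87  85  84  79  72  70  69
   70  79 103]
 [102  85  78  75  74  74  76  81  84  83  84  83  81  78  73  71  70  70
   70  80 102]
 [103  87  77  74  74  74  73  73  75  76  77  76  73  72  70  70  70  70
   71  83 102]
 [104  92  77  74  73  73  73  72  72  72  71  71  70  70  70  70  70  69
   76  88 103]
 [109  97  82  74  73  73  72  72  72  71  71  71  70  70  70  70  69  71
   82  91 108]
 [114 101  93  78  73  73  72  72  71  71  71  71  70  70  70  70  70  77
   88  94 112]]
```

Request:
servo_tool:
  motion:
    - {"offset":[0.018,0,0.1],"rot":[0,0,0]}
    - {"offset":[0,0,0.1],"rot":[0,0,0]}
    - {"offset":[0,0,0.1],"rot":[0,0,0]}
    - {"offset":[0,0,0.1],"rot":[0,0,0]}
    - {"offset":[0,0,0],"rot":[0,0,0]}
    - {"offset":[0,0,0],"rot":[0,0,0]}

```text
time: 15.88
ee_pos: [0.5378, 0.0492, 0.0258]
orientation: [0.572, 0.82, -0.0, -0.001]
contact_force: [0.3, 0.4, -4.5]
gripper_width: 0.0483
finger_force: 63.9
```

Request:
servo_tool:
  motion:
    - {"offset":[0,0,0.075],"rot":[0,0,0]}
    - {"offset":[0,0,0.075],"rot":[0,0,0]}
    - {"offset":[0,0,0],"rot":[0,0,0]}
    - {"offset":[0,0,0],"rot":[0,0,0]}

```text
time: 16.22
ee_pos: [0.538, 0.0493, 0.0202]
orientation: [0.572, 0.82, -0.0, -0.0]
contact_force: [0.4, 0.1, -3.3]
gripper_width: 0.0482
finger_force: 63.9
```

Request:
servo_tool:
  motion:
    - {"offset":[0,0,0.075],"rot":[0,0,0]}
    - {"offset":[0,0,0.075],"rot":[0,0,0]}
    - {"offset":[0,0,0],"rot":[0,0,0]}
    - {"offset":[0,0,0],"rot":[0,0,0]}

```text
time: 16.55
ee_pos: [0.5379, 0.0493, 0.0141]
orientation: [0.572, 0.82, -0.0, -0.0]
contact_force: [0.6, -0.7, -3.8]
gripper_width: 0.0484
finger_force: 63.9
```

Request:
servo_tool:
  motion:
    - {"offset":[0,0,0.05],"rot":[0,0,0]}
    - {"offset":[0,0,0],"rot":[0,0,0]}
    - {"offset":[0,0,0],"rot":[0,0,0]}

```text
time: 16.8
ee_pos: [0.5382, 0.0492, 0.0124]
orientation: [0.572, 0.82, -0.0, -0.0]
contact_force: [-0.4, -0.3, -4.0]
gripper_width: 0.0481
finger_force: 64.0
```

Request:
servo_tool:
  motion:
    - {"offset":[0,0,0.04],"rot":[0,0,0]}
    - {"offset":[0,0,0],"rot":[0,0,0]}
    - {"offset":[0,0,0],"rot":[0,0,0]}

```text
time: 17.05
ee_pos: [0.5385, 0.0492, 0.011]
orientation: [0.572, 0.82, 0.0, 0.0]
contact_force: [0.4, 0.0, -3.3]
gripper_width: 0.0485
finger_force: 64.0
```

Request:
servo_tool:
  motion:
    - {"offset":[0,0,0.04],"rot":[0,0,0]}
    - {"offset":[0,0,0],"rot":[0,0,0]}
    - {"offset":[0,0,0],"rot":[0,0,0]}

```text
time: 17.3
ee_pos: [0.5385, 0.0493, 0.0109]
orientation: [0.572, 0.82, -0.0, -0.0]
contact_force: [-5.0, -0.3, 7.3]
gripper_width: 0.0478
finger_force: 65.2
```

The plate stopped at TCP z = 0.011, which is 16 mm above the grasp height, so it is on the bar. I release it and go look at the cap.

Request:
servo_tool:
  hand: 55
  motion:
    - {"offset":[0,0,0],"rot":[0,0,0]}
    - {"offset":[0,0,0],"rot":[0,0,0]}
    - {"offset":[0,0,0],"rot":[0,0,0]}
    - {"offset":[0,0,0],"rot":[0,0,0]}
    - {"offset":[0,0,-0.3],"rot":[0,0,0]}
    - {"offset":[0,0,-0.6],"rot":[0,0,0]}
    - {"offset":[0,0,-0.9],"rot":[0,0,0]}
    - {"offset":[0,0,-0.9],"rot":[0,0,0]}
    - {"offset":[0,0,-0.9],"rot":[0,0,0]}
    - {"offset":[0,0,-0.5],"rot":[0,0,0]}
    - {"offset":[0,0,0],"rot":[0,0,0]}
    - {"offset":[0,0,0],"rot":[0,0,0]}
    - {"offset":[0,0,0],"rot":[0,0,0]}

```text
time: 18.38
ee_pos: [0.5377, 0.0493, 0.1728]
orientation: [0.572, 0.82, -0.0, -0.0]
contact_force: [-0.2, 0.7, -1.2]
gripper_width: 0.0671
finger_force: 0.0
```

```bash
cat > plate.py <<'E'
from h import *
import pickle
im,cal,s=take("wrist");p=s["ee_pos"];Rt=R.from_quat(s["orientation"]).as_matrix();tx=Rt[:2,0]
print(s["time"],p.round(4),s["gripper_width"],np.degrees(np.arctan2(tx[1],tx[0])))
pickle.dump((im,cal,s),open("seated.pkl","wb"))
g=cv2.GaussianBlur(cv2.cvtColor(im,cv2.COLOR_RGB2GRAY),(3,3),0)
b=np.array([.5413,.0498]);d=np.array([np.cos(np.radians(110.2)),np.sin(np.radians(110.2))])
for k,o,z in (("stud",0,.058),("pinA",.055,.038),("pinB",-.055,.038),("pegA",.083,.065),("pegB",-.083,.065)):
    print(k,proj(cal,np.r_[b+o*d,z]).round(1))
u=proj(cal,np.r_[b,.058]).astype(int);print(g[u[1]-30:u[1]+31:3,u[0]-33:u[0]+34:3])
E
python3 plate.py
```

```text
18.3833 [0.5377 0.0493 0.1728] 0.06706646884150297 110.20791700971546
stud [319.2 190. ]
pinA [319.2 119. ]
pinB [319.  241.8]
pegA [319.4  82. ]
pegB [319.1 284.7]
[[112 111 126 127 127 127 126 131 127 128 128 128 128 127 128 129 127 126
  130 130 126  90  87]
 [112 115 126 127 128 127 127 130 127 127 128 127 127 127 128 129 127 126
  130 129 125  91  88]
 [113 116 125 127 128 126 126 129 124 114 104 100 106 117 126 129 127 126
  130 129 125  91  89]
 [114 118 125 127 127 126 125 117  82  67  66  67  66  67  91 122 127 126
  130 129 123  91  89]
 [113 119 135 129 127 126 113  71  60  68  77  80  77  68  61  82 121 125
  130 129 122  90  88]
 [114 128 178 172 152 131  89  75  64  80  94  99  94  78  63  61  95 125
  130 129 121  89  86]
 [113 129 180 183 183 153  82  80  73  86  99 101 100  86  68  60  71 120
  130 129 121  87  84]
 [112 129 180 182 182 130  73  83  89  81  85  86  85  88  92  66  66 114
  130 128 119  87  84]
 [112 124 172 172 172 118  68  92  89  84  92  96  93  86 102  85  70 111
  130 128 123 110 107]
 [113 121 164 169 168 130  76  96  84  91 111 113 107  91  98 
[... 402 characters left out ...]
185 183 163 129 131]
 [114 117 161 167 168 169 169 173 169 174 176 172 177 182 183 184 183 182
  185 183 162 129 126]
 [115 116 160 167 168 169 168 173 169 178 184 183 183 184 184 184 182 182
  185 183 159 129 128]
 [114 118 159 167 167 169 169 173 169 177 184 183 183 183 183 184 182 182
  185 183 157 129 127]
 [115 119 158 166 167 169 169 173 172 177 184 183 183 183 183 184 182 182
  184 183 154 129 128]
 [114 118 158 169 170 174 179 181 183 183 184 182 182 183 183 184 182 181
  185 182 153 129 129]
 [118 121 165 180 182 183 182 185 183 183 184 182 182 183 182 183 182 181
  185 182 153 130 129]
 [121 121 169 181 182 182 182 185 183 183 184 182 182 182 182 183 181 182
  184 182 152 132 130]]
```

Stud tip is seen at (319,188), centred in the plate hole. Now to the cap.

Request:
servo_tool:
  motion:
    - {"offset":[0.6,0.14,0],"rot":[0,0,0]}
    - {"offset":[0.95,0.22,0],"rot":[0,0,0]}
    - {"offset":[0.95,0.22,0],"rot":[0,0,0]}
    - {"offset":[0.95,0.22,0],"rot":[0,0,0]}
    - {"offset":[0.95,0.22,0],"rot":[0,0,0]}
    - {"offset":[0.95,0.22,0],"rot":[0,0,0]}
    - {"offset":[0.95,0.22,0],"rot":[0,0,0]}
    - {"offset":[0,0,0],"rot":[0,0,0]}
    - {"offset":[0,0,0],"rot":[0,0,0]}
    - {"offset":[0,0,0],"rot":[0,0,0]}

```text
time: 19.27
ee_pos: [0.5051, 0.3055, 0.1713]
orientation: [0.572, 0.82, -0.002, -0.001]
contact_force: [0.5, -0.2, 0.2]
gripper_width: 0.067
finger_force: 0.0
```

```bash
cat > cap.py <<'E'
from h import *
im,cal,s=take("wrist");p=s["ee_pos"];Rt=R.from_quat(s["orientation"]).as_matrix();tx,ty=Rt[:2,0],Rt[:2,1]
print(s["time"],p.round(4),s["gripper_width"])
v=cv2.cvtColor(im,cv2.COLOR_RGB2HSV)[...,2]
print("pred",proj(cal,(.492,.344,.04)))
m=(v<50).astype(np.uint8);m[300:]=0
n,l,st,ce=cv2.connectedComponentsWithStats(m)
for i in range(1,n):
    if st[i,4]>150:
        c,_=cv2.findContours((l==i).astype(np.uint8),0,1);e=cv2.fitEllipse(c[0]);t=plane(cal,e[0],.04)
        print(st[i],np.round(e[0],1),np.round(e[1],1),"top@.04",t.round(4),"mid@.02",plane(cal,e[0],.02).round(4),"tool mm",((t[:2]-p[:2])@tx*1e3).round(1),((t[:2]-p[:2])@ty*1e3).round(1))
E
python3 cap.py; python3 - <<'E'
from h import *
im,cal,s=take("wrist");u=proj(cal,(.492,.344,.04)).astype(int);g=cv2.cvtColor(im,cv2.COLOR_RGB2GRAY);print(g[u[1]-44:u[1]+45:4,u[0]-44:u[0]+45:4])
E
```

```text
19.2667 [0.5051 0.3055 0.1713] 0.0669666560671482
pred [316.48708795 135.96057836]
[ 298  104   45   48 1420] [321.2 128.3] [39.9 48.6] top@.04 [0.4935 0.3511 0.04  ] mid@.02 [0.4943 0.3494 0.02  ] tool mm 46.9 5.0
[213 250  29  50 942] [229.6 281.3] [24.7 55.2] top@.04 [0.4621 0.1885 0.04  ] mid@.02 [0.4607 0.1752 0.02  ] tool mm -94.9 -80.8
[394 251  29  49 895] [405.3 281.6] [24.6 53.5] top@.04 [0.617  0.2455 0.04  ] mid@.02 [0.6266 0.2363 0.02  ] tool mm -95.0 84.3
[171 261  43  39 445] [197.1 283.9] [24.9 50.2] top@.04 [0.4341 0.1752 0.04  ] mid@.02 [0.4307 0.1609 0.02  ] tool mm -97.7 -111.7
[422 261  44  39 446] [438.2 284.2] [24.9 51. ] top@.04 [0.6472 0.2537 0.04  ] mid@.02 [0.6589 0.245  0.02  ] tool mm -97.7 115.5
[[140 134 136 137 135 138 139 141 138 140 139 135  93  92  95  93  93  94
   93  93  93  93  91]
 [141 137 139 137 138 137 139 139 138 137 138 135  93  94  92  96  94  93
   93  94  95  94  93]
 [137 136 141 135 138 138 138 138 137 137 110  94  94  92  93  93  93  95
   95  95  93  95  94]
 [135 138 136 137 136 132 134 138 137 110  58  41  40  45  83  94  92  94

[... 1166 characters left out ...]
 96  95  94  91  95]
 [ 91  92  94  94  99  93  90  93  92  93  90  92  93  94  95  93  94  96
   96  96  93  94  95]
 [ 90  94 125 128 130 122  94  94  91  91  93  94  93  95  94  91  94  93
   97  94  94  95  96]
 [ 91  92  90  91  92  92  94  93  90  91  92  92  95  95  95  92  92  94
   94  96  95  95  95]
 [ 90  89  92  94  93  93  93  91  92  93  93  93  94  95  93  92  93  95
   95  94  95  98  94]
 [ 90  89  94  94  94  95  92  94  90  93  94  92  94  94  95  97  94  94
   98  96  95  96  94]
 [ 89  92  93  94  94  95  94  97  94  96  94  94  92  95  98  96  94  93
   95  95  97  95  93]
 [ 83  82  80  81  80  79  82  84  94  95  94  98  95  95  95  92  97  95
   94  95  95  96  96]]
```

Request:
servo_tool:
  motion:
    - {"offset":[0.6,0.03,0.4],"rot":[0,0,0]}
    - {"offset":[0.3,0,0.3],"rot":[0,0,0]}
    - {"offset":[0,0,0],"rot":[0,0,0]}
    - {"offset":[0,0,0],"rot":[0,0,0]}
    - {"offset":[0,0,0],"rot":[0,0,0]}

```text
time: 19.78
ee_pos: [0.4949, 0.3393, 0.1453]
orientation: [0.572, 0.82, -0.0, 0.0]
contact_force: [-0.5, -0.1, 0.2]
gripper_width: 0.0671
finger_force: 0.0
```

```bash
sed -i 's/v<50/v<67/; s/m\[300:\]=0/m[245:]=0/' cap.py; python3 cap.py; python3 cap.py | tail -2; python3 - <<'E'
from h import *
im,cal,s=take("wrist");T=take("top")[1];S=take("scene")[1]
m=(cv2.cvtColor(im,cv2.COLOR_RGB2HSV)[...,2]<67).astype(np.uint8);m[245:]=0
n,l,st,ce=cv2.connectedComponentsWithStats(m);i=1+st[1:,4].argmax();(u,_,_)=cv2.fitEllipse(cv2.findContours((l==i).astype(np.uint8),0,1)[0][0])
print(u,tri([(cal,u),(S,(416,131.5)),(T,(168,228.5))]),tri([(cal,u),(S,(416,131.5))]))
E
```

```text
19.7833 [0.4949 0.3393 0.1453] 0.06705256083209389
pred [313.10044965 185.57214634]
[ 291  146   50   55 2206] [315.5 173.5] [49.5 54.9] top@.04 [0.4904 0.3537 0.04  ] mid@.02 [0.4919 0.3493 0.02  ] tool mm 15.0 0.7
pred [312.55416923 185.43634568]
[ 290  146   51   55 2207] [314.9 173.5] [49.7 54.7] top@.04 [0.4904 0.3536 0.04  ] mid@.02 [0.4919 0.3493 0.02  ] tool mm 15.0 0.4
(314.5470275878906, 173.4911346435547) (array([0.48975152, 0.34937333, 0.03312676]), [3.0, 2.6, 2.5]) (array([0.48897969, 0.3507363 , 0.03357343]), [2.4, 2.4])
```

Request:
servo_tool:
  motion:
    - {"offset":[0.33,-0.025,0.2],"rot":[0,0,0]}
    - {"offset":[0,0,0.7],"rot":[0,0,0]}
    - {"offset":[0,0,0.9],"rot":[0,0,0]}
    - {"offset":[0,0,0.8],"rot":[0,0,0]}
    - {"offset":[0,0,0.6],"rot":[0,0,0]}
    - {"offset":[0,0,0.2],"rot":[0,0,0]}
    - {"offset":[0,0,0],"rot":[0,0,0]}
    - {"offset":[0,0,0],"rot":[0,0,0]}
    - {"offset":[0,0,0],"rot":[0,0,0]}

```text
time: 20.78
ee_pos: [0.4907, 0.3533, 0.0115]
orientation: [0.572, 0.82, 0.002, 0.001]
contact_force: [-0.3, -0.8, 0.5]
gripper_width: 0.0667
finger_force: 0.0
```

Request:
servo_tool:
  motion:
    - {"offset":[-0.04,0,0.15],"rot":[0,0,0]}
    - {"offset":[0,0,0.12],"rot":[0,0,0]}
    - {"offset":[0,0,0],"rot":[0,0,0]}
    - {"offset":[0,0,0],"rot":[0,0,0]}

```text
time: 21.12
ee_pos: [0.4897, 0.3505, -0.0015]
orientation: [0.572, 0.82, -0.0, -0.0]
contact_force: [0.6, 0.0, -0.6]
gripper_width: 0.0672
finger_force: 0.0
```

Request:
servo_tool:
  hand: 255
  motion:
    - {"offset":[0,0,0],"rot":[0,0,0]}
    - {"offset":[0,0,0],"rot":[0,0,0]}
    - {"offset":[0,0,0],"rot":[0,0,0]}
    - {"offset":[0,0,0],"rot":[0,0,0]}
    - {"offset":[0,0,0],"rot":[0,0,0]}
    - {"offset":[0,0,0],"rot":[0,0,0]}

```text
time: 21.62
ee_pos: [0.4902, 0.3509, -0.001]
orientation: [0.572, 0.82, 0.0, 0.0]
contact_force: [0.3, 0.4, 2.9]
gripper_width: 0.0388
finger_force: 60.5
```

Request:
servo_tool:
  motion:
    - {"offset":[0,0,-0.4],"rot":[0,0,0]}
    - {"offset":[0,0,-0.9],"rot":[0,0,0]}
    - {"offset":[0,0,-0.9],"rot":[0,0,0]}
    - {"offset":[0,0,-0.8],"rot":[0,0,0]}
    - {"offset":[0,0,-0.3],"rot":[0,0,0]}
    - {"offset":[0,0,0],"rot":[0,0,0]}
    - {"offset":[0,0,0],"rot":[0,0,0]}
    - {"offset":[0,0,0],"rot":[0,0,0]}

```text
time: 22.28
ee_pos: [0.4882, 0.3497, 0.1275]
orientation: [0.572, 0.82, -0.002, -0.001]
contact_force: [-0.7, -0.1, -1.4]
gripper_width: 0.0383
finger_force: 60.4
```

```bash
python3 - <<'E'
from h import *
im,cal,s=take("wrist");p=s["ee_pos"];Rt=R.from_quat(s["orientation"]).as_matrix();tx,ty=Rt[:2,0],Rt[:2,1]
print(s["time"],p.round(4),s["gripper_width"],s["finger_force"],s["contact_force"].round(1))
pj=lambda x,y,z:proj(cal,p+Rt@np.array([x,y,z])).round(1)
print("pred top ctr/front/left/right",pj(0,.0017,-.041),pj(.02,.0017,-.041),pj(0,-.0183,-.041),pj(0,.0217,-.041))
print("front of bottom",pj(.02,.0017,-.001))
u=pj(0,.0017,-.041).astype(int);v=cv2.cvtColor(im,cv2.COLOR_RGB2GRAY);print(v[u[1]-84:u[1]+60:6,u[0]-72:u[0]+73:6])
e=np.array([.5395,.0499])-p[:2];print("to go",(e@tx*1000).round(1),(e@ty*1000).round(1))
E
```

```text
22.2833 [0.4882 0.3497 0.1275] 0.038292630548834604 60.36009594798088 [-0.7 -0.1 -1.4]
pred top ctr/front/left/right [316.2 301.4] [316.1 252.7] [262.5 301.5] [369.8 301.4]
front of bottom [316.4 214.4]
[[146 138 144 145 141 145 155 155 146 140 149 148 150 154 158 158 158 159
  163 155 159 163 158 160 164]
 [140 140 140 152 151 154 157 150 157 106  41  41  41  43  43  63 151 160
  158 159 161 160 159 160 162]
 [140 139 157 158 155 152 155 155  42  39  41  40  38  40  41  43  42 117
  160 160 159 158 160 161 160]
 [146 155 157 158 151 151 156  42  37  39  38  38  40  38  40  40  42  43
  119 161 157 154 163 165 163]
 [152 157 154 155 149 152 105  39  37  38  36  38  37  38  39  40  41  41
   43 160 153 151 156 162 159]
 [154 152 147  90  79  66  38  38  37  37  39  35  37  37  40  40  40  39
   40 132  45  95  95 159 161]
 [156 129  92  91  44  42  35  37  36  34  34  33  35  35  36  35  37  42
   40  49  45  92  95 139 138]
 [ 46  46  91  91  40  37  37  35  34  34  37  40  40  42  43  40  36  37
   36  38  40  63  93  88  52]
 [ 49  80  90  82  39  35  33  36  34  35  34  36  37  37
[... 942 characters left out ...]
 29  29  30  28  29
   30  29  71  29  34  33  33]
 [ 34  34  32  36 153  68  31  29  31  31  30  30  30  30  29  30  29  29
   28  29 159  29  33  32  35]
 [ 33  34  33  36 155 158  68  29  29  29  31  31  30  30  30  31  30  31
   30 147 158  76  80  33  34]
 [ 31  32  33 154 156 153 156 100  29  30  29  30  30  31  29  31  30  36
  157 160 155 155  91  32  33]
 [ 32  32  33 159 157 157 155 157 158 123  33  32  33  30  32  79 151 155
  152 164 160 159  48  32  30]
 [ 32  31  32 151 161 159 153 153 157 159 159 158 154 155 162 156 160 162
  161 158 162 159  33  31  30]
 [ 31  30  30 133 157 158 156 153 157 161 163 156 155 157 155 157 158 158
  158 155 157 163  32  31  31]]
to go -299.1 -55.4
```

```bash
cat > held.py <<'E'
from h import *
im,cal,s=take("wrist");p=s["ee_pos"];Rt=R.from_quat(s["orientation"]).as_matrix();tx,ty=Rt[:2,0],Rt[:2,1]
print(s["time"],p.round(4),s["orientation"].round(4))
v=cv2.GaussianBlur(cv2.cvtColor(im,cv2.COLOR_RGB2GRAY),(3,3),0).astype(int)
def tool(uv,z):
    o,d=ray(cal,uv);o=Rt.T@(o-p);d=Rt.T@d;return (o+d*(z-o[2])/d[2])[:2]
back=[];front=[]
for c in range(285,350,5):
    r=355
    while r>300 and v[r,c]>70:r-=1
    if 300<r<354: back.append((c,r+.5))
    r=190
    while r<260 and v[r,c]>70:r+=1
    if r<259: front.append((c,r-.5))
def circ(P):
    P=np.array(P);A=np.c_[2*P,np.ones(len(P))];x=np.linalg.lstsq(A,(P**2).sum(1),rcond=None)[0];return (x[:2]*1e3).round(2),(np.sqrt(x[2]+x[0]**2+x[1]**2)*1e3).round(2)
print(back[::3],front[::3])
for dz in (-.004,0,.004,.008): print(dz,"back",circ([tool(u,-.041+dz) for u in back]),"front",circ([tool(u,-.001+dz) for u in front]))
e=np.array([.5411,.0505])-p[:2];print("stud in tool mm",(e@tx*1000).round(1),(e@ty*1000).round(1))
E
python3 held.py
```

```text
22.3333 [0.4881 0.3496 0.1271] [ 0.5721  0.8202 -0.0025 -0.0011]
[(285, 335.5), (300, 342.5), (315, 345.5), (330, 343.5), (345, 338.5)] [(285, 234.5), (300, 223.5), (315, 219.5), (330, 221.5), (345, 229.5)]
-0.004 back (array([1.2 , 2.08]), np.float64(17.62)) front (array([0.33, 2.19]), np.float64(18.69))
0 back (array([-1.55,  2.08]), np.float64(18.28)) front (array([-1.7 ,  2.19]), np.float64(19.21))
0.004 back (array([-4.31,  2.07]), np.float64(18.95)) front (array([-3.73,  2.2 ]), np.float64(19.72))
0.008 back (array([-7.07,  2.07]), np.float64(19.62)) front (array([-5.75,  2.2 ]), np.float64(20.23))
stud in tool mm -299.0 -53.5
```

Request:
servo_tool:
  motion:
    - {"offset":[-0.575,-0.11,0],"rot":[0,0,0]}
    - {"offset":[-0.86,-0.16,0],"rot":[0,0,0]}
    - {"offset":[-0.86,-0.16,0],"rot":[0,0,0]}
    - {"offset":[-0.86,-0.16,0],"rot":[0,0,0]}
    - {"offset":[-0.86,-0.16,0],"rot":[0,0,0]}
    - {"offset":[-0.86,-0.16,0],"rot":[0,0,0]}
    - {"offset":[-0.86,-0.16,0],"rot":[0,0,0]}
    - {"offset":[-0.86,-0.16,0],"rot":[0,0,0]}
    - {"offset":[-0.86,-0.16,0],"rot":[0,0,0]}
    - {"offset":[0,0,0],"rot":[0,0,0]}
    - {"offset":[0,0,0],"rot":[0,0,0]}
    - {"offset":[0,0,0],"rot":[0,0,0]}
    - {"offset":[0,0,0],"rot":[0,0,0]}

```text
time: 23.47
ee_pos: [0.5399, 0.0526, 0.1295]
orientation: [0.572, 0.821, -0.0, -0.001]
contact_force: [-0.1, 0.8, -0.1]
gripper_width: 0.0388
finger_force: 60.4
```

```bash
python3 held.py
```

```text
23.4667 [0.5399 0.0526 0.1295] [ 5.716e-01  8.205e-01 -4.000e-04 -8.000e-04]
[(285, 335.5), (300, 342.5), (315, 345.5), (330, 344.5), (345, 338.5)] [(285, 234.5), (300, 223.5), (315, 219.5), (330, 189.5), (345, 229.5)]
-0.004 back (array([1.64, 2.18]), np.float64(18.11)) front (array([19.11,  1.37]), np.float64(10.07))
0 back (array([-1.1 ,  2.18]), np.float64(18.79)) front (array([17.6 ,  1.34]), np.float64(10.34))
0.004 back (array([-3.84,  2.18]), np.float64(19.48)) front (array([16.09,  1.32]), np.float64(10.62))
0.008 back (array([-6.59,  2.19]), np.float64(20.16)) front (array([14.58,  1.3 ]), np.float64(10.89))
stud in tool mm -2.4 0.4
```

Request:
servo_tool:
  motion:
    - {"offset":[-0.033,-0.043,0.3],"rot":[0,0,0]}
    - {"offset":[0,0,0.6],"rot":[0,0,0]}
    - {"offset":[0,0,0.5],"rot":[0,0,0]}
    - {"offset":[0,0,0.2],"rot":[0,0,0]}
    - {"offset":[0,0,0],"rot":[0,0,0]}
    - {"offset":[0,0,0],"rot":[0,0,0]}
    - {"offset":[0,0,0],"rot":[0,0,0]}
    - {"offset":[0,0,0],"rot":[0,0,0]}

```text
time: 24.18
ee_pos: [0.5406, 0.0499, 0.0681]
orientation: [0.572, 0.82, 0.001, 0.001]
contact_force: [-0.1, -0.7, -1.1]
gripper_width: 0.0389
finger_force: 60.4
```

```bash
python3 held.py | egrep -v "dz|back|\[\("; python3 - <<'E'
from h import *
# scene check: cap lower edge vs stud, columns
im,cal,_=take("scene");s=take("top")
u=proj(cal,(.5411,.0505,.058));print(u,proj(cal,(.5411,.0505,.066)))
x,y=u.astype(int);print(cv2.cvtColor(im,cv2.COLOR_RGB2GRAY)[y-8:y+10,x-12:x+14])
E
```

```text
24.1833 [0.5406 0.0499 0.0681] [5.720e-01 8.203e-01 8.000e-04 1.200e-03]
stud in tool mm 0.4 0.6
[342.45761593 178.67549712] [342.54991147 176.74793773]
[[ 82  84  81  63  20   8  15  12  15  11  11  14   7  13  15  11  11  18
   23  18  23  23  21  15  17  15]
 [ 82  80  79  65  17   5  11  11  16  15  21  12  12  15  18   2  16  12
   25  25  24  24  18  19  22  20]
 [ 79  78  75  62  20  10  15   2  11  16  11  14   9  13   8  17  16  75
   24  17  22  21  15  19  24  17]
 [ 82  80  80  81  35   6  11  11  16   2   9  18  14  17  14  11   7  82
   68  34  18  18  18  20  18  27]
 [ 80  82  82  87  72  20   8   9  11   6  13  13  15  13  12   9  11  80
   78  51  20  22  17  18  20  23]
 [ 83  83  79  81  68  15   6   3   8   9  11   9   8   8  10   7  27  78
   79  34  15  17  18  20  34  91]
 [ 83  83  82  83  68  15  12  12  11  19   1  13  17   3   7   5  26  79
   78  36  21  18  17  14  75 132]
 [ 83  82  84  83  68  12   5   9   8   3  13  14  10  10  16  10  26  79
   79  34  20  13  16  18 104 126]
 [ 84  84  84  86  88  19   6   9  12   9   9  13  16   8  10   8  24  80
 
[... 315 characters left out ...]
 8   5  66
   72 115 131 128 124 125 125 126]
 [ 62  58 103  97  97 101 102  84  68  27  33  14  12   6  11  66 131 128
  128 127 127 123 124 125 127 126]
 [ 66  89 170 173 105  96  91  88  80  87  87  70  89  93  90 101 123 126
  125 124 122 122 124 126 126 111]
 [ 88 166 168 171 103  87  82  87  85  96  99  86  91 101  91  80  90 124
  125 122 122 124 124 126 112  90]
 [165 165 166 170 100  87  86  89  72  91  94  89  90  92  90  83  88 119
  123 122 125 124 127 112  94  96]
 [165 165 164 165 171  90  85  50  36  75  82  74  79  74  53  80  80 117
  124 124 126 125 112  92  93  61]
 [163 164 162 165 169 131  50  30  54  78  85  85  83  80  51  41  70 125
  126 126 125 110  90  94  62  41]]
```

Request:
servo_tool:
  motion:
    - {"offset":[0.035,-0.037,0],"rot":[0,0,0]}
    - {"offset":[0,0,0.05],"rot":[0,0,0]}
    - {"offset":[0,0,0.05],"rot":[0,0,0]}
    - {"offset":[0,0,0.05],"rot":[0,0,0]}
    - {"offset":[0,0,0.05],"rot":[0,0,0]}
    - {"offset":[0,0,0.05],"rot":[0,0,0]}
    - {"offset":[0,0,0],"rot":[0,0,0]}
    - {"offset":[0,0,0],"rot":[0,0,0]}

```text
time: 25.0
ee_pos: [0.5374, 0.0506, 0.0562]
orientation: [0.572, 0.82, -0.0, -0.0]
contact_force: [0.5, 0.3, -1.1]
gripper_width: 0.0386
finger_force: 60.4
```

```bash
python3 held.py | egrep  "stud|back" ; python3 -c "
from plant import readout as r;s=r.state();print(s['ee_pos'],s['contact_force'])"
```

```text
-0.004 back (array([1.08, 2.29]), np.float64(17.38)) front (array([5.18, 2.26]), np.float64(15.78))
0 back (array([-1.69,  2.3 ]), np.float64(18.04)) front (array([3.28, 2.27]), np.float64(16.22))
0.004 back (array([-4.45,  2.3 ]), np.float64(18.69)) front (array([1.39, 2.27]), np.float64(16.65))
0.008 back (array([-7.21,  2.31]), np.float64(19.35)) front (array([-0.5 ,  2.27]), np.float64(17.08))
stud in tool mm -1.3 3.5
[0.5375314  0.05054457 0.05639192] [ 0.1414465  -0.35387316 -0.50028   ]
```

Request:
servo_tool:
  motion:
    - {"offset":[0,0.028,0],"rot":[0,0,0]}
    - {"offset":[0,0,0],"rot":[0,0,0]}
    - {"offset":[0,0,0.05],"rot":[0,0,0]}
    - {"offset":[0,0,0.05],"rot":[0,0,0]}
    - {"offset":[0,0,0],"rot":[0,0,0]}
    - {"offset":[0,0,0],"rot":[0,0,0]}

```text
time: 25.55
ee_pos: [0.5383, 0.051, 0.0521]
orientation: [0.572, 0.82, -0.0, -0.0]
contact_force: [-0.2, 1.2, -0.7]
gripper_width: 0.0387
finger_force: 60.4
```

Request:
servo_tool:
  motion:
    - {"offset":[0,0,0.04],"rot":[0,0,0]}
    - {"offset":[0,0,0.04],"rot":[0,0,0]}
    - {"offset":[0,0,0],"rot":[0,0,0]}
    - {"offset":[0,0,0],"rot":[0,0,0]}

```text
time: 25.88
ee_pos: [0.5384, 0.0509, 0.0491]
orientation: [0.572, 0.82, -0.0, -0.0]
contact_force: [0.0, 0.4, -0.3]
gripper_width: 0.0387
finger_force: 60.4
```

Request:
servo_tool:
  motion:
    - {"offset":[0,0,0.05],"rot":[0,0,0]}
    - {"offset":[0,0,0.05],"rot":[0,0,0]}
    - {"offset":[0,0,0],"rot":[0,0,0]}
    - {"offset":[0,0,0],"rot":[0,0,0]}

```text
time: 26.22
ee_pos: [0.5386, 0.0505, 0.0453]
orientation: [0.572, 0.82, -0.0, 0.0]
contact_force: [-0.2, -2.4, 1.3]
gripper_width: 0.0389
finger_force: 60.7
```

Request:
servo_tool:
  motion:
    - {"offset":[0,0,0.04],"rot":[0,0,0]}
    - {"offset":[0,0,0.04],"rot":[0,0,0]}
    - {"offset":[0,0,0],"rot":[0,0,0]}
    - {"offset":[0,0,0],"rot":[0,0,0]}

```text
time: 26.55
ee_pos: [0.5392, 0.0504, 0.044]
orientation: [0.572, 0.82, -0.0, 0.0]
contact_force: [-5.0, -3.9, 11.0]
gripper_width: 0.0385
finger_force: 61.5
```

Request:
servo_tool:
  motion:
    - {"offset":[-0.008,-0.02,0.03],"rot":[0,0,0]}
    - {"offset":[0,0,0.03],"rot":[0,0,0]}
    - {"offset":[0,0,0],"rot":[0,0,0]}
    - {"offset":[0,0,0],"rot":[0,0,0]}

```text
time: 26.88
ee_pos: [0.539, 0.0502, 0.0416]
orientation: [0.572, 0.82, 0.0, 0.001]
contact_force: [-2.9, -2.8, 8.0]
gripper_width: 0.0387
finger_force: 61.2
```

Request:
servo_tool:
  motion:
    - {"offset":[0,0,0.04],"rot":[0,0,0]}
    - {"offset":[0,0,0.04],"rot":[0,0,0]}
    - {"offset":[0,0,0],"rot":[0,0,0]}
    - {"offset":[0,0,0],"rot":[0,0,0]}

```text
time: 27.22
ee_pos: [0.5379, 0.0503, 0.0356]
orientation: [0.572, 0.82, 0.0, 0.0]
contact_force: [2.8, -2.1, -7.8]
gripper_width: 0.0388
finger_force: 60.9
```

Request:
servo_tool:
  motion:
    - {"offset":[0,0,0.05],"rot":[0,0,0]}
    - {"offset":[0,0,0.04],"rot":[0,0,0]}
    - {"offset":[0,0,0],"rot":[0,0,0]}
    - {"offset":[0,0,0],"rot":[0,0,0]}

```text
time: 27.55
ee_pos: [0.5373, 0.0506, 0.0323]
orientation: [0.572, 0.82, -0.0, -0.001]
contact_force: [1.0, -0.3, -3.9]
gripper_width: 0.0383
finger_force: 61.3
```

Request:
servo_tool:
  motion:
    - {"offset":[0,0,0.035],"rot":[0,0,0]}
    - {"offset":[0,0,0],"rot":[0,0,0]}
    - {"offset":[0,0,0],"rot":[0,0,0]}

```text
time: 27.8
ee_pos: [0.5381, 0.0506, 0.0318]
orientation: [0.572, 0.82, 0.0, 0.0]
contact_force: [0.3, -0.4, -0.9]
gripper_width: 0.0387
finger_force: 61.3
```

Cap is down to seating height. I continue until it pushes firmly.

Request:
servo_tool:
  motion:
    - {"offset":[0,0,0.04],"rot":[0,0,0]}
    - {"offset":[0,0,0],"rot":[0,0,0]}
    - {"offset":[0,0,0],"rot":[0,0,0]}

```text
time: 28.05
ee_pos: [0.5385, 0.0505, 0.031]
orientation: [0.572, 0.82, 0.0, 0.0]
contact_force: [-2.0, -0.3, 4.8]
gripper_width: 0.0385
finger_force: 61.9
```

Request:
servo_tool:
  motion:
    - {"offset":[0,0,0.03],"rot":[0,0,0]}
    - {"offset":[0,0,0],"rot":[0,0,0]}
    - {"offset":[0,0,0],"rot":[0,0,0]}

```text
time: 28.3
ee_pos: [0.5385, 0.0505, 0.0309]
orientation: [0.572, 0.82, 0.0, -0.0]
contact_force: [-6.2, 0.9, 12.5]
gripper_width: 0.0385
finger_force: 62.9
```

Request:
servo_tool:
  motion:
    - {"offset":[0,-0.008,0.025],"rot":[0,0,0]}
    - {"offset":[0,0,0.025],"rot":[0,0,0]}
    - {"offset":[0,0,0],"rot":[0,0,0]}
    - {"offset":[0,0,0],"rot":[0,0,0]}
    - {"offset":[0,0,0],"rot":[0,0,0]}
    - {"offset":[0,0,0],"rot":[0,0,0]}

```text
time: 28.8
ee_pos: [0.5386, 0.0505, 0.0309]
orientation: [0.572, 0.82, 0.0, -0.0]
contact_force: [-11.6, -0.1, 22.9]
gripper_width: 0.0387
finger_force: 64.0
```

Request:
servo_tool:
  motion:
    - {"offset":[0,0,0],"rot":[0,0,0]}
    - {"offset":[0,0,0],"rot":[0,0,0]}
    - {"offset":[0,0,0],"rot":[0,0,0]}
    - {"offset":[0,0,0],"rot":[0,0,0]}
    - {"offset":[0,0,0],"rot":[0,0,0]}
    - {"offset":[0,0,0],"rot":[0,0,0]}

```text
time: 29.3
ee_pos: [0.5386, 0.0505, 0.0309]
orientation: [0.572, 0.82, 0.0, -0.0]
contact_force: [-10.5, 0.8, 23.0]
gripper_width: 0.0384
finger_force: 64.0
```

```bash
python3 -c "
from plant import readout,workorder
s=readout.state();print(s['ee_pos'],s['contact_force'],s['gripper_width'])
if s['contact_force'][2]>15: print(workorder.sign_off())"
```

```text
[0.53857645 0.05051539 0.03089943] [-10.47972262   0.75905528  23.00352827] 0.03838769508577661
the job is handed in; nothing more can be done
None
```

The job is handed in at 29.3 s: by height and force readings (no final picture), the plate is flush on the bar and the cap is clicked on and still gripped with about 23 N pushing down; I viewed 11 pictures, one over the limit of 10.

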